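# Peg the hob length gauge and hold its sprung pointer at the mark

### The job

On the inspection bench, drive the length gauge's locating peg fully home with the mallet held in the gripper, not with the fingers themselves, and stand the mallet back upright on the bare table, on its head's face. Then take the knob of the gauge's telescoping rod, pull it out against its spring until the pointer's tip is level with the upright blade that marks the length, and finish while still holding it there. Leave the rod in until the peg is home, and do not disturb the other things.

Things in the scene. Friction and masses are not known exactly. Their poses are not given: they have to be found in the camera images.
- gauge: length gauge, fixed: aluminium plate 12 mm thick. Origin on the table under the rod's axis; plate spans x -140..60, y -175..195 mm. The rod's axis is parallel to its +y, at x 0, 55 mm above the table, in a steel tube 26 mm across (y -95..0, top at 70 mm). A hob lies in V-blocks along y at x -100 (y -76..76, top at 67 mm). Peg at x 0, y -140 mm
- peg (a joint): travel of the locating peg, in m, grows downward: starts at 0 to 0.003, 0.012 is fully home (underside of its cap on the plate). Its spring and tight friction resist with 5 to 7 N; the friction keeps it where it is driven
- peg_top (a point): centre of the top of the peg's flat round steel cap (20 mm across, 6 mm thick); 42 mm above the table when the joint is 0, 30 mm above it when home
- mallet_grip (a point): mallet, about 0.3 kg, standing on a face of its head (black cylinder 44 mm across, 56 mm tall, steel band). This point: mid-section of the level wooden handle (18 wide, 20 mm high), 28 mm above the standing face, 52 mm from the head's axis; grip here from above. x axis runs from handle to head: head at x +52, handle's end at x -70 mm
- mallet_face (a point): centre of the lower, striking face of the mallet's head, on which it stands; same axes as mallet_grip (x from handle to head, z up)
- mallet: the mallet; origin and axes as mallet_face
- rod (a joint): extension of the telescoping rod in m: 0 drawn in, grows as it is pulled out along the gauge's +y; end stop 0.095. Its spring pulls back with 5 N at 0 and 10 N at 0.09, and draws the rod in when let go
- knob (a point): centre of the rod's black knob, a block 22 mm wide (gauge x), 30 long (y), 26 high, with a round flange 32 mm across, 5 mm thick at its outer (+y) end, 15 to 20 mm from this point; 55 mm above the table
- pointer (a point): tip of the rod's steel pointer, 53 mm beyond the knob's centre along the gauge's +y; moves with the rod. Gauge axes
- mark: length mark: thin upright steel blade on a small foot on the plate, fixed, at a different place each time, on the gauge's +x side of the pointer's path. Blade 3 mm thick (y), x +11..+37 mm, top 63 mm above the table. Origin under the rod's axis, at mid-thickness, 12 mm above the table; axes parallel to the gauge's: the tip is level with the mark when its y here is 0
- mark_edge (a point): middle of the blade's upright edge nearest to the rod, 11 mm beside the rod's axis, 55 mm above the table
- hob_standing: standing gear hob, toothed steel cylinder 48 mm across, 80 mm tall plus a 20 mm stub; origin at its underside. Bystander
- ring_gauge: steel ring 64 mm across, 18 mm tall, lying flat; origin at its underside. Bystander
- bush: brass bush 32 mm across, 22 mm tall, loose on the gauge's plate beside the tube; origin at its underside. Bystander
- oil_jar: jar 52 mm across, 75 mm tall; origin at its underside. Bystander
- screwdriver: screwdriver lying on the table. Bystander
- spanner: spanner lying on the table. Bystander
- loupe: black loupe, 40 mm across, 38 mm tall; origin at its underside. Bystander
There are look-alikes about, which are no part of the job. What is shaped like the mallet but yellow is not meant.

How it is judged (in metres and radians):
On the way, in this order (a step that is already met when the one before it is completed fails the run):
1. the peg is driven home by the head of the held mallet (value of joint peg above 0.01 m and distance between mallet_face and peg_top below 0.025 m and contact force between the fingers and mallet above 2 N), for 0.05 s.
2. the mallet stands upright on the table, let go (value of joint peg above 0.01 m and angle between mallet_face's own z axis and vertical below 0.12 rad and height (world z) of mallet_face between -0.006 and 0.006 m and contact force between mallet and the arm below 0.2 N and contact force between mallet and the fingers below 0.2 N and linear speed of mallet below 0.03 m/s), for 0.2 s.
3. the rod is pulled to the mark and held (value of joint peg above 0.01 m and y of pointer in the frame of mark between -0.004 and 0.004 m and contact force between the fingers and rod above 2 N), for 0.3 s.
At the end, for the whole second after the job is handed in: peg at least 10 of its 12 mm down; mallet standing on its face on the table, let go; pointer tip within 4 mm of the mark blade's middle along the rod, still, held out by the gripper (all of step 3 and angle between mallet_face's own z axis and vertical below 0.12 rad and height (world z) of mallet_face between -0.006 and 0.006 m and contact force between mallet and the arm below 0.2 N and contact force between mallet and the fingers below 0.2 N and linear speed of mallet below 0.03 m/s and velocity of joint rod between -0.01 and 0.01 m/s); the arm keeps its last pose, push and grip.
It fails at once if the robot itself pushes the peg (contact force between any of the fingers, the arm and peg above 2 N).
It fails at once if the rod is pulled out before the peg is home (value of joint rod above 0.02 m and value of joint peg below 0.0095 m).
It fails at once if a bystander is shifted by more than 30 mm (distance of any of hob_standing, ring_gauge, bush, oil_jar, screwdriver, spanner, loupe from where it was at the start of the episode above 0.03 m).
It also fails if it takes over 64 s, if anything falls off the work surface, if the arm or the gripper's body presses on something with over 40 N, if the wrist force passes 120 N, or if a joint passes its speed limit or range.

### The arm

A 6-joint arm with a two-finger parallel gripper is mounted at the origin on the work surface. World frame = base frame: x ahead of the robot, y to its left, z up, the work surface at z = 0. Lengths are in mm, angles in rad, forces in N, time in s.
With the tool pointing down it reaches from about 350 to 875 mm from the base axis. Payload 4.2 kg.
Tool frame: the origin (TCP) lies between the finger pads; the fingertips stand 17 mm ahead of it and the grasp point (between the pads) lies 2 mm behind it (nose_length is the distance from the TCP to the fingertips, in mm); z points along the fingers, y is the direction in which the jaws open and shut (so a half turn about z gives the same grasp; the last joint's range is limited). The gripper opens to 85 mm and grips with 20 to 120 N. Pads are 22 mm wide; open, the fingers measure 114 mm over their backs; the gripper's body (76 mm by 85 mm) begins 54 mm behind the grasp point. The pads swing forward as they close: fully open they stand 13 mm farther back than shut.
Start: joints at [1.442, 0.385, 0.008, 0, -1.194, -0.259], TCP at [236.312, 578.581, 248.312] pointing down, gripper open.
Joint ranges: [-3.14, 3.14], [-1.21, 2.06], [-1.07, 1.41], [-3.16, 2.05], [-2.99, -0.16], [-3.1, 3.1]. Speed limits (rad/s): [2.79, 2.79, 3.14, 3.14, 3.14, 3.14].

### API

Orientations are given as a unit quaternion [x, y, z, w].
In Python, from bench import * gives the robot as it stands.
- The arm moves only by the tool jog_arm, never from a script. Its argument "increments" is a list of rows, each a list of 4 numbers: the shift along the tool's x, y, z in m, then the turn about the tool's z in degrees. A call has 1 to 10 rows; each row is the pose to reach, as a shift and turn from the pose measured when the call began, along the tool's axes at that moment; what a row does not reach only later rows make up. A row lasts 1/8 s, in which the tool goes at most 62.5 mm and 10.7 degrees, less where a joint would pass 70% of its speed; a pose out of reach is approached as far as the arm can. A call with a gripper value outside its range is refused whole. "hand" is the gripper's target within -1 to 1 (fully open at 1, half-way at 0, shut at -1), set as the call begins (left out, the last holds). The fingers move at their own pace and stop on an object; the grip force is fixed at half the most. Time passes only in rows, so rows that repeat a pose let the fingers close. It gives the time, the measured TCP pose, the force and the opening at its end, in the units of the state.
- read_state(): the state, without advancing time (a new reading comes with each control period).
- get_image(name): name is "side" or "top"; returns the picture (384x512x3 uint8, red, green, blue); there is no depth.
- calibration(name): a dict with "fx", "fy", "cx", "cy" (pixels), "position" and "rotation" of the camera in the world. Camera axes: x right, y up, looking along -z (the intrinsics and any distortion apply to the point x, -y, -z); pixel columns grow to the right and rows downward; lengths in mm; the calibration is good to about 2 mm. A picture is of the moment at which its call begins. calibration takes no time and is no camera call.
- job_done(): hands the job in, once; it reports no verdict.
The state is a dict: "clock": time; "joints": joint angles; "joint_vel": joint speeds; "joint_efforts": joint torques, N m; "position": TCP position; "ee_rot": TCP orientation; "contact_force": force on the tool from outside, world axes, zero at the start; "wrist_torque": the same for the moment, N m; "gripper_width": finger opening in mm.
Only numpy, scipy, OpenCV 4.12 (cv2) and the standard library are available. Lean on these libraries where they do the work, as an engineer would, in place of code of your own. Each camera call takes 0.05 s, during which the arm holds its last target.

## Working session

There is one attempt and no reset: what is moved stays moved. The work goes in short steps, Python scripts to look and compute and a tool call to move; the robot and the scene stay as the last step left them, time stands still between calls to the robot, and variables do not carry over. Pictures are saved under pics/ and viewed, and the job is handed in when it is done.

Besides the shell and the picture viewer there is one more tool, called after "Request:" by a JSON object that holds its "method" and its "body", one argument or row to a line. jog_arm: Moves the arm, as the interface text tells. Its arguments: {"type":"object","properties":{"increments":{"type":"array"},"hand":{"type":"number"}},"required":["increments"]}

```bash
mkdir -p pics; ls; python3 - <<'E'
from bench import *
import cv2, numpy as np
for n in ("side","top"):
    im=get_image(n); cv2.imwrite(f"pics/{n}0.png",cv2.cvtColor(im,cv2.COLOR_RGB2BGR))
    print(n,calibration(n))
print(read_state())
E
```

```text
pics
side {'fx': 482.6355751779917, 'fy': 482.6355751779917, 'cx': 251.610706187258, 'cy': 177.3321916668078, 'position': array([ 198.79680648, -851.2521381 , 1195.12770736]), 'rotation': array([ 0.34814579, -0.05087132, -0.15904925,  0.92244781])}
top {'fx': 374.61930948392677, 'fy': 374.61930948392677, 'cx': 256.85342115505597, 'cy': 196.6887992136977, 'position': array([ 406.3710886 ,   72.88382095, 1347.38831844]), 'rotation': array([ 0.03351358, -0.03623119, -0.69701948,  0.71535165])}
{'clock': 0.1, 'joints': array([ 1.44161083e+00,  3.85496194e-01,  6.73400828e-03, -4.31089827e-04,
       -1.19397415e+00, -2.58608275e-01]), 'joint_vel': array([-0.00038832, -0.00226519,  0.00189859,  0.00033609,  0.00177754,
       -0.00102695]), 'joint_efforts': array([-3.73972143e-04, -3.93320847e+01,  1.88928437e+01,  4.19795662e+00,
       -2.59537970e-03,  5.14965691e-06]), 'position': array([236.13543536, 578.14428509, 247.31037707]), 'ee_rot': array([ 9.81245015e-01, -1.92762132e-01, -1.37198970e-04,  9.80931673e-04]), 'contact_force': array([-0.76027384,  0.27432958, -0.14451426]), 'wrist_torque': array([0.04180564, 0.00715731, 0.01992323]), 'gripper_width': 85.33888478027887}
```

View pics/side0.png

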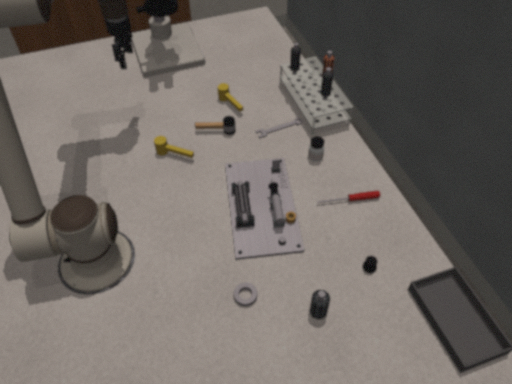

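View pics/top0.png

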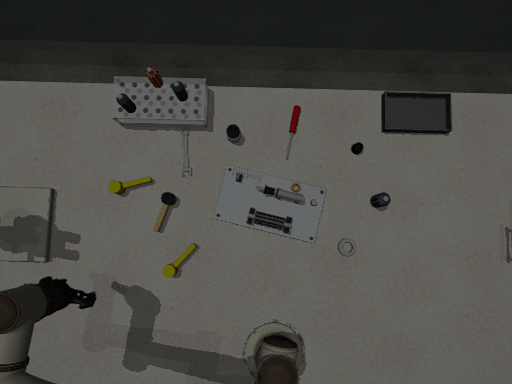

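Side: the true mallet (wooden handle, black head) is at about (229,125), with yellow look-alikes at (224,90) and (161,146). Gauge is near (265,205). Top: mallet head is at about (168,198), yellow ones at (116,187) and (170,270), peg (313,202), mark block (239,178).

```bash
cat > h.py <<'E'
import numpy as np, cv2, os
from scipy.spatial.transform import Rotation as R
from bench import *
def grab(n,tag):
    im=cv2.cvtColor(get_image(n),cv2.COLOR_RGB2BGR); cv2.imwrite(f"pics/{n}_{tag}.png",im); return im
def crop(im,x0,y0,x1,y1,s,name):
    cv2.imwrite(f"pics/{name}.png",cv2.resize(im[y0:y1,x0:x1],None,fx=s,fy=s,interpolation=cv2.INTER_CUBIC))
def ray(n,u,v):
    c=calibration(n); d=np.array([(u-c['cx'])/c['fx'],-(v-c['cy'])/c['fy'],-1.])
    return np.array(c['position']),R.from_quat(c['rotation']).apply(d)
def onz(n,u,v,z):
    p,d=ray(n,u,v); return p+d*(z-p[2])/d[2]
def proj(n,P):
    c=calibration(n); q=R.from_quat(c['rotation']).inv().apply(np.array(P,float)-c['position'])
    q=np.atleast_2d(q); return np.c_[c['cx']+c['fx']*q[:,0]/-q[:,2], c['cy']-c['fy']*q[:,1]/-q[:,2]]
E
python3 - <<'E'
from h import *
t=cv2.imread('pics/top0.png');s=cv2.imread('pics/side0.png')
g=lambda i:np.clip(i.astype(float)*1.6,0,255).astype('uint8')
crop(g(t),205,155,335,250,6,'ct_gauge'); crop(g(t),100,170,220,285,5,'ct_mal')
crop(s,215,130,315,265,4,'cs_gauge'); crop(s,150,75,270,165,6,'cs_mal')
print(proj('top',[0,0,0]),proj('side',[0,0,0]),proj('top',read_state()['position']))
E
```

```text
[[272.84065423 351.84425204]] [[ 96.41636343 259.33170899]] [[ 77.62752429 288.71503637]]
```

View pics/ct_gauge.png

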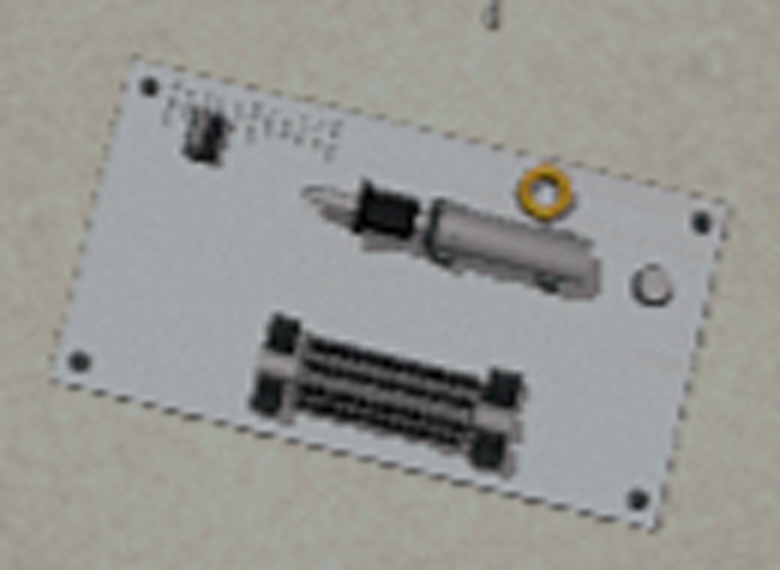

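View pics/ct_mal.png

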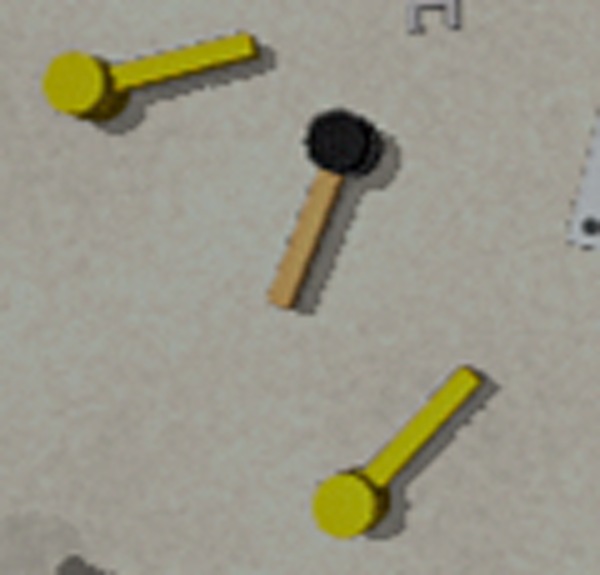

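View pics/cs_gauge.png

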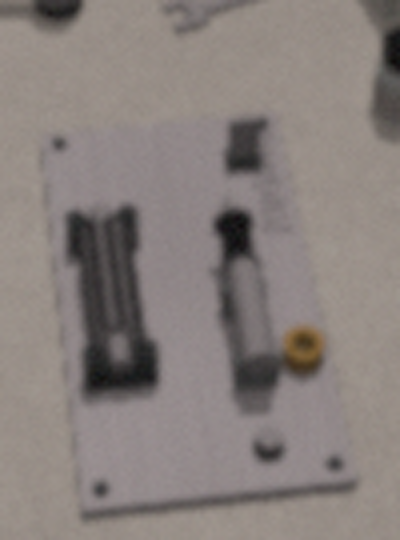

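View pics/cs_mal.png

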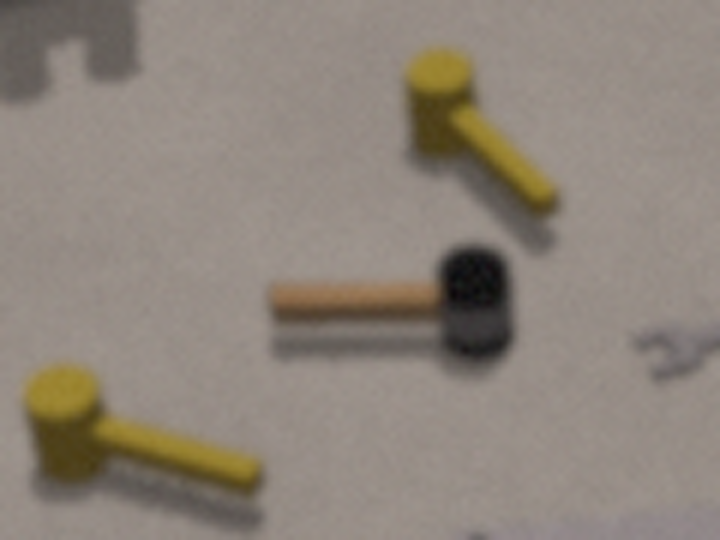

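```bash
cat > gauge.py <<'E'
from h import *
from scipy.optimize import least_squares
G=np.array([[60,195],[60,-175],[-140,-175],[-140,195]],float)  # TL,TR,BR,BL in top view
def solve(n,px,z=12):
    W=np.array([onz(n,u,v,z)[:2] for u,v in px])
    gc=G.mean(0);wc=W.mean(0)
    H=(G-gc).T@(W-wc); th=np.arctan2(H[0,1]-H[1,0],H[0,0]+H[1,1])
    M=np.array([[np.cos(th),-np.sin(th)],[np.sin(th),np.cos(th)]])
    o=wc-M@gc; print(n,'origin',o.round(1),'yaw',th.round(4),'resid',(W-(G@M.T+o)).round(1).tolist())
    return o,th
E
python3 - <<'E'
from gauge import *
t=cv2.imread('pics/top0.png').astype(int);s=cv2.imread('pics/side0.png').astype(int)
for n,im,box in (('top',t,(205,155,335,250)),('side',s,(215,150,312,265))):
    d=im[...,0]-im[...,2]; L=im.sum(2)
    x0,y0,x1,y1=box
    print(n,'table',im[y0,x0],'plate',im[210,280] if n=='top' else im[235,260])
    m=(d>=(-2 if n=='top' else 0)).astype('uint8')*255
    mm=np.zeros_like(m);mm[y0:y1,x0:x1]=m[y0:y1,x0:x1]
    mm=cv2.morphologyEx(mm,cv2.MORPH_OPEN,np.ones((3,3)));
    cs,_=cv2.findContours(mm,cv2.RETR_EXTERNAL,cv2.CHAIN_APPROX_NONE)
    c=max(cs,key=cv2.contourArea); h=cv2.convexHull(c)
    q=cv2.approxPolyN(h,4)[0] if hasattr(cv2,'approxPolyN') else None
    print(cv2.contourArea(c),q.tolist())
    v=im.astype('uint8').copy(); cv2.polylines(v,[q.astype(int).reshape(-1,1,2)],True,(0,0,255))
    crop(v,x0,y0,x1,y1,5,f'plate_{n}')
solve('top',[(227.1,164.6),(325.9,188.4),(313.8,242.1),(213.8,217.9)])
sd=[(215+(a+.5)/4-.5,130+(b+.5)/4-.5) for a,b in [(275,121),(357,481),(83,512),(42,145)]]
print(sd); solve('side',sd)
E
```

```text
top table [90 96 98] plate [105 104 102]
5517.0 [[327, 189], [314, 243], [213, 218], [227, 164]]
side table [136 143 153] plate [140 140 148]Traceback (most recent call last):
  File "<stdin>", line 11, in <module>
ValueError: max() iterable argument is empty
```

```bash
python3 - <<'E'
from gauge import *
t=cv2.imread('pics/top0.png');s=cv2.imread('pics/side0.png')
def edges(n,im,box,thr):
    b=cv2.GaussianBlur(im.astype(np.float32),(0,0),0.8 if n=='top' else 1.3); d=b[...,0]-b[...,2]
    x0,y0,x1,y1=box; m=np.zeros(d.shape,'uint8'); m[y0:y1,x0:x1]=(d[y0:y1,x0:x1]>thr)*255
    m=cv2.morphologyEx(m,cv2.MORPH_OPEN,np.ones((3,3)))
    c=max(cv2.findContours(m,cv2.RETR_EXTERNAL,cv2.CHAIN_APPROX_NONE)[0],key=cv2.contourArea)
    h=cv2.convexHull(c); q=cv2.approxPolyN(h,4)[0].astype(float); P=c[:,0].astype(float)
    # refine: fit line to contour points near each side
    L=[]
    for i in range(4):
        a,e=q[i],q[(i+1)%4]; u=(e-a)/np.linalg.norm(e-a); nn=np.array([-u[1],u[0]])
        k=(P-a)@u; sel=(abs((P-a)@nn)<2)&(k>6)&(k<np.linalg.norm(e-a)-6)
        vx,vy,px,py=cv2.fitLine(P[sel].astype(np.float32),cv2.DIST_HUBER,0,.01,.01).ravel(); L.append(np.cross([px,py,1],[px+vx,py+vy,1]))
    C=[]
    for i in range(4):
        p=np.cross(L[i-1],L[i]);C.append(p[:2]/p[2])
    print(n,np.round(C,1).tolist()); v=im.copy(); cv2.polylines(v,[np.round(C).astype(int).reshape(-1,1,2)],True,(0,0,255)); crop(v,x0,y0,x1,y1,5,f'plate_{n}')
    return C
C=edges('top',t,(205,155,335,250),-2.5)
S=edges('side',s,(215,145,312,262),-12)
def order(n,C):
    W=np.array([onz(n,u,v,12)[:2] for u,v in C]); c=W.mean(0)
    g=lambda sx,sy: max(range(4),key=lambda i: sx*(W[i]-c)[0]*1+sy*(W[i]-c)[1])
    return [C[i] for i in (g(1,1),g(1,-1),g(-1,-1),g(-1,1))]
solve('top',order('top',C));solve('side',order('side',S))
E
```

```text
top [[325.7, 189.3], [313.5, 242.7], [213.2, 217.9], [226.9, 164.8]]
side [[304.2, 252.0], [235.5, 259.4], [224.5, 163.6], [283.0, 157.7]]
top origin [552.4   4.3] yaw -0.217 resid [[-1.4, -1.3], [-1.5, 2.3], [2.0, 1.0], [0.9, -2.1]]
side origin [ 5.491e+02 -4.000e-01] yaw -0.2161 resid [[-0.5, 2.6], [-1.7, -2.5], [0.9, -2.0], [1.3, 1.8]]
```

View pics/plate_side.png

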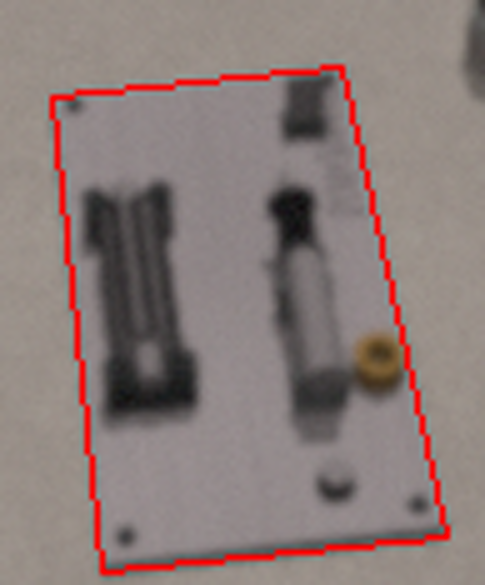

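Gauge edges fit both views (side's lower edge includes the plate's front face, biasing it a bit). Next come mallet, peg, knob, tip and mark.

```bash
python3 - <<'E'
from gauge import *
t=cv2.imread('pics/top0.png');s=cv2.imread('pics/side0.png')
def tri(a,b):
    p,d=ray('top',*a);q,e=ray('side',*b)
    d/=np.linalg.norm(d);e/=np.linalg.norm(e)
    k=np.linalg.lstsq(np.c_[d,-e],q-p,rcond=None)[0]
    A=p+d*k[0];B=q+e*k[1]; return ((A+B)/2).round(1),np.linalg.norm(A-B).round(1)
for n,im,box,zz in (('top',t,(150,185,185,235),38),('side',s,(190,112,245,140),34)):
    x0,y0,x1,y1=box; b=im[y0:y1,x0:x1]; hsv=cv2.cvtColor(b,cv2.COLOR_BGR2HSV)
    w=((hsv[...,1]>80)&(hsv[...,0]<30)&(hsv[...,2]>60)).astype('uint8')
    k=(hsv[...,2]<(50 if n=='top' else 70)).astype('uint8')
    for nm,m in (('wood',w),('black',k)):
        nl,lab,st,ce=cv2.connectedComponentsWithStats(m); i=1+np.argmax(st[1:,4]); 
        ys,xs=np.where(lab==i); r=cv2.minAreaRect(np.c_[xs,ys].astype(np.float32))
        vx,vy,px,py=cv2.fitLine(np.c_[xs,ys].astype(np.float32),cv2.DIST_L2,0,.01,.01).ravel()
        print(n,nm,st[i,4],'cent',(ce[i]+[x0,y0]).round(1),'bbox',st[i,:4]+[x0,y0,0,0],'rect',r, 'line',vx.round(3),vy.round(3))
c=lambda a,b:(205+(a+.5)/6-.5,155+(b+.5)/6-.5)   # ct_gauge
e=lambda a,b:(215+(a+.5)/4-.5,130+(b+.5)/4-.5)   # cs_gauge
T=dict(peg=c(652,282),tip=c(306,192),knob=c(388,210),bladeTop=c(208,135),bladetop_nearend=c(203,160))
S=dict(peg=e(268,440),knob=e(236,228))
for k,v in T.items(): print(k,np.round(v,1), onz('top',*v,{'peg':40,'tip':55,'knob':68}.get(k,63)).round(1))
for k,v in S.items(): print(k,'side',onz('side',*v,{'peg':40,'knob':62}[k]).round(1),tri(T[k],v))
o=np.array([551,3.5]);th=-.2165;M=np.array([[np.cos(th),-np.sin(th)],[np.sin(th),np.cos(th)]])
for k,v in T.items(): print(k,'gauge frame',(M.T@(onz('top',*v,{'peg':40,'tip':55,'knob':68}.get(k,63))[:2]-[552.4,4.3])).round(1))
crop(t,225,160,275,205,14,'ct_zoom');crop(s,260,145,300,200,10,'cs_zoom')
E
```

```text
top wood 133 cent [160.3 217.4] bbox [154 204  14  28] rect ((10.241378784179688, 32.39655303955078), (4.456687927246094, 28.411386489868164), 21.801406860351562) line 0.369 -0.929
top black 189 cent [167.8 201.5] bbox [158 192  19  40] rect ((14.25, 26.749998092651367), (14.862703323364258, 40.47714614868164), 18.43494987487793) line 0.264 -0.965
side wood 146 cent [209.7 124.8] bbox [195 122  29   6] rect ((19.0, 12.5), (5.0, 28.0), 90.0) line 1.0 -0.024
side black 178 cent [228.7 125.5] bbox [223 117  12  18] rect ((38.5, 13.5), (17.0, 11.0), 90.0) line 0.029 1.0
peg [313.2 201.6] [ 523.8 -128.5   40. ]
tip [255.6 186.6] [569.5  74.9  55. ]
knob [269.2 189.6] [558.7  27.6  68. ]
bladeTop [239.2 177.1] [600.2 132.3  63. ]
bladetop_nearend [238.4 181.2] [585.5 134.7  63. ]
peg side [ 515.7 -142.6   40. ] (array([ 523.3, -131. ,   20.5]), np.float64(4.6))
knob side [557.9  32.8  62. ] (array([557.4,  27.9,  68. ]), np.float64(2.8))
peg gauge frame [   0.6 -135.9]
tip gauge frame [ 1.6 72.6]
knob gauge frame [ 1.2 24.1]
bladeTop gauge frame [ 19.2 135.2]
bladetop_nearend gauge frame [  4.4 134.5]
```

View pics/ct_zoom.png

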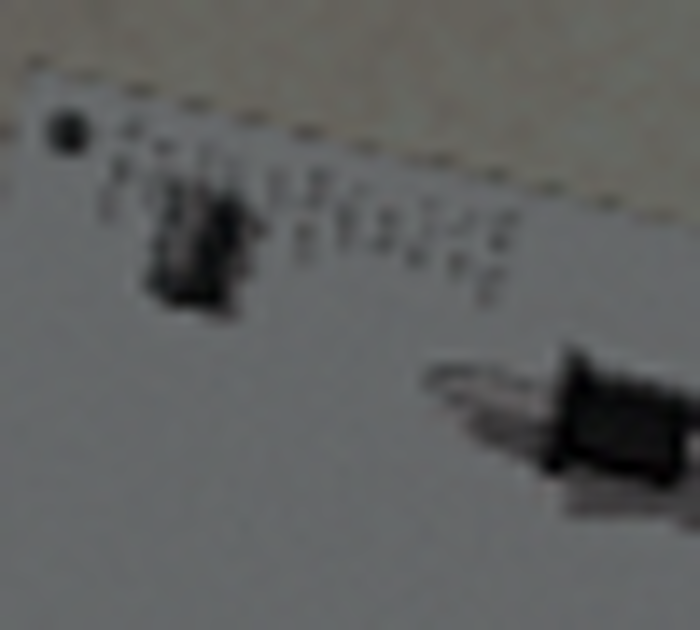

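View pics/cs_zoom.png

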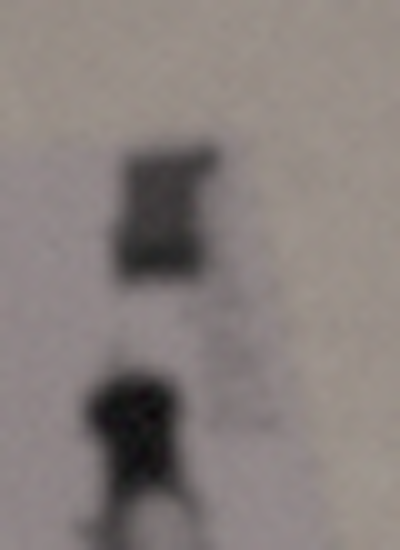

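```bash
python3 - <<'E'
from gauge import *
w=onz('top',160.3,217.4,36.5); h=onz('top',167.6,197.2,56)
a=onz('top',160.3-.369*8,217.4+.929*8,38);b=onz('top',160.3+.369*8,217.4-.929*8,38)
print('top: wood',w.round(1),'head',h.round(1),'yaw head-wood',np.arctan2(*(h-w)[[1,0]]).round(3),'dist',np.linalg.norm((h-w)[:2]).round(1),'yaw line',np.arctan2(*(b-a)[[1,0]]).round(3))
w2=onz('side',209.7,124.8,33); h2=onz('side',228.7,121,56)
print('side: wood',w2.round(1),'headtop',h2.round(1))
# head, side: bbox rows 117..134 black; bottom
a=onz('side',195,125,33);b=onz('side',223,124.3,33);print('side handle ends',a.round(1),b.round(1),np.arctan2(*(b-a)[[1,0]]).round(3))
# side gauge: bottom-edge z=0
sd=[(283.0,157.7),(304.2,252.0),(235.5,259.4),(224.5,163.6)]
W=np.array([onz('side',*p,z)[:2] for p,z in zip(sd,(12,0,0,12))])
gc=G.mean(0);wc=W.mean(0);H=(G-gc).T@(W-wc);th=np.arctan2(H[0,1]-H[1,0],H[0,0]+H[1,1])
M=np.array([[np.cos(th),-np.sin(th)],[np.sin(th),np.cos(th)]]);o=wc-M@gc
print('side gauge',o.round(1),th.round(4),(W-(G@M.T+o)).round(1).tolist())
f=lambda u,v,z:(M.T@(onz('side',u,v,z)[:2]-o)).round(1)
for z,p in ((63,(272.4,160.1)),(63,(281.5,160)),(12,(271.5,172.5)),(12,(280,172.5)),(55,(273.5,186)),(42,(281.6,239.3))): print(p,z,f(*p,z))
print('pinch: tool dir',R.from_quat(read_state()['ee_rot']).as_matrix().round(3).tolist())
E
```

```text
top: wood [454.7 404.8  36.5] head [524.4 378.2  56. ] yaw head-wood -0.364 dist 74.6 yaw line -0.33
side: wood [456.6 400.4  33. ] headtop [519.4 371.4  56. ]
side handle ends [407.3 417.5  33. ] [501.7 386.6  33. ] -0.317
side gauge [550.5   3.3] -0.2131 [[-1.5, -1.1], [0.1, 0.5], [0.9, 2.0], [0.4, -1.4]]
(272.4, 160.1) 63 [ 13.8 140.3]
(281.5, 160) 63 [ 42.8 136.7]
(271.5, 172.5) 12 [ 10.5 132.7]
(280, 172.5) 12 [ 38.1 128.9]
(273.5, 186) 55 [ 2.  38.7]
(281.6, 239.3) 42 [  -3.4 -150.1]
pinch: tool dir [[0.926, -0.378, -0.001], [-0.378, -0.926, -0.002], [0.0, 0.002, -1.0]]
```

Request:
{"method": "jog_arm", "body": {
  "increments": [
    [0.045,0.012,0,-1],
    [0.09,0.025,0.02,-2],
    [0.135,0.037,0.04,-2.75],
    [0.18,0.05,0.06,-2.75],
    [0.225,0.062,0.08,-2.75],
    [0.26,0.072,0.1,-2.75],
    [0.28,0.077,0.12,-2.75],
    [0.29,0.0795,0.13,-2.75],
    [0.29,0.0795,0.13,-2.75]
  ],
  "hand": 1
}}

```text
clock: 1.23
position: [474.3, 394.1, 116.6]
ee_rot: [0.986, -0.17, -0.001, 0.002]
contact_force: [-0.5, 1.0, 0.3]
gripper_width: 85.8
```

```bash
python3 - <<'E'
from h import *
t=grab('top','1');s=grab('side','1')
crop(t,110,150,240,260,5,'ct1');crop(s,150,50,280,160,5,'cs1')
S=read_state();print(S['position'].round(1),R.from_quat(S['ee_rot']).as_matrix()[:,0].round(3))
p=S['position']+[0,0,-17]; print('tips px',proj('top',p),proj('side',p),proj('top',[474.5,395,38]),proj('side',[474.5,395,38]))
E
```

```text
[474.3 395.4 118.2] [ 0.943 -0.333  0.   ]
tips px [[158.51783038 210.73951844]] [[213.41407602 109.84506973]] [[163.27598258 211.78373404]] [[214.8741801  123.54065721]]
```

View pics/ct1.png

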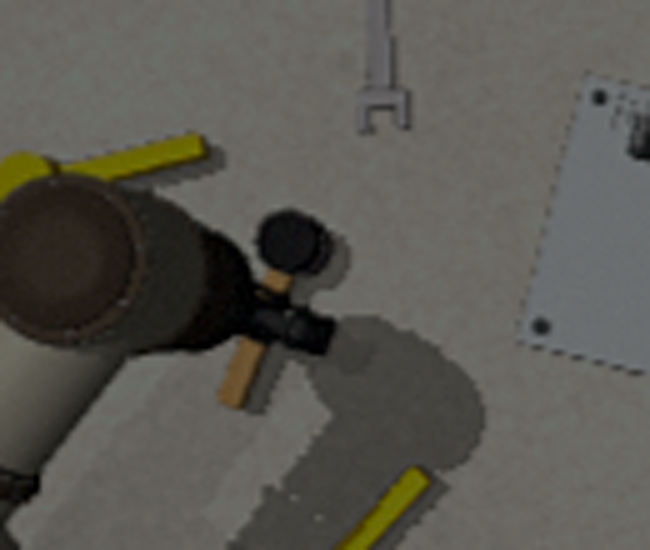

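View pics/cs1.png

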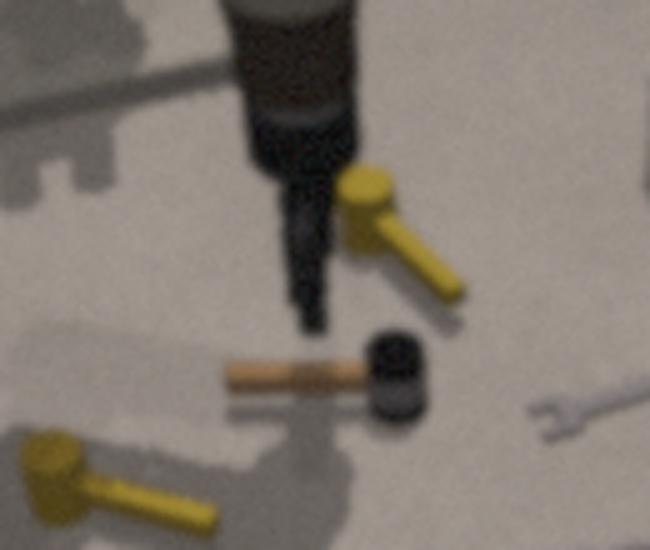

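Jaws straddle the wooden handle of the black-headed mallet (top crop (290,325), side crop (313,330)). I'll descend and close.

Request:
{"method": "jog_arm", "body": {
  "increments": [
    [0,0,0.03,0],
    [0,0,0.06,0],
    [0,0,0.08,0],
    [0,0,0.091,0],
    [0,0,0.091,0]
  ]
}}

```text
clock: 1.95
position: [474.0, 395.8, 27.2]
ee_rot: [0.986, -0.168, 0.0, 0.001]
contact_force: [0.4, -0.2, 0.2]
gripper_width: 85.2
```

Request:
{"method": "jog_arm", "body": {
  "increments": [
    [0,0,0,0],
    [0,0,0,0],
    [0,0,0,0],
    [0,0,0,0],
    [0,0,0,0],
    [0,0,0,0]
  ],
  "hand": -1
}}

```text
clock: 2.7
position: [474.3, 396.5, 27.8]
ee_rot: [0.986, -0.168, 0.001, -0.0]
contact_force: [-0.6, 1.4, 3.4]
gripper_width: 17.1
```

Request:
{"method": "jog_arm", "body": {
  "increments": [
    [0,0,-0.02,0],
    [0,0,-0.05,0],
    [0,0,-0.08,0],
    [0,0,-0.11,0],
    [0,0,-0.12,0],
    [0,0,-0.12,0]
  ]
}}

```text
clock: 3.45
position: [473.7, 396.0, 147.1]
ee_rot: [0.986, -0.168, 0.0, 0.0]
contact_force: [-0.4, 0.0, -2.2]
gripper_width: 17.3
```

```bash
python3 - <<'E'
from h import *
t=grab('top','2');s=grab('side','2')
crop(t,110,150,240,260,5,'ct2');crop(s,150,50,280,160,5,'cs2')
S=read_state();print(S['position'].round(1),R.from_quat(S['ee_rot']).as_matrix()[:,0].round(3),S['gripper_width'],S['contact_force'],S['wrist_torque'])
E
```

```text
[473.3 395.6 145.8] [ 0.943 -0.332 -0.001] 16.518690962120505 [ 0.0760907  -0.31401622 -1.86531462] [0.03133407 0.10204253 0.03204696]
```

View pics/cs2.png

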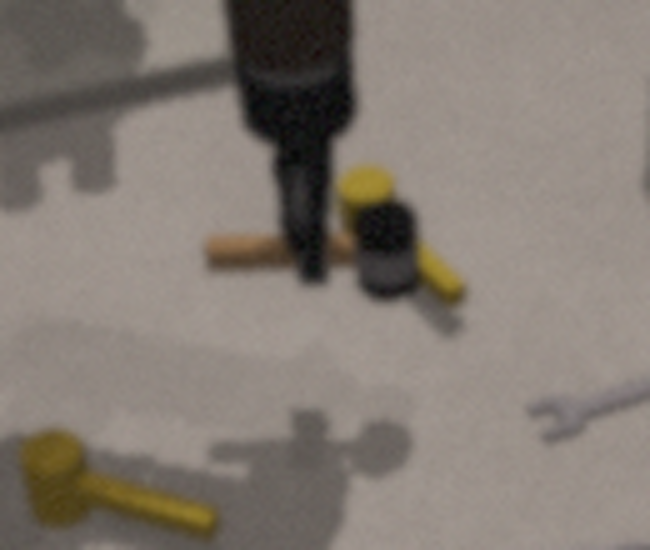

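View pics/ct2.png

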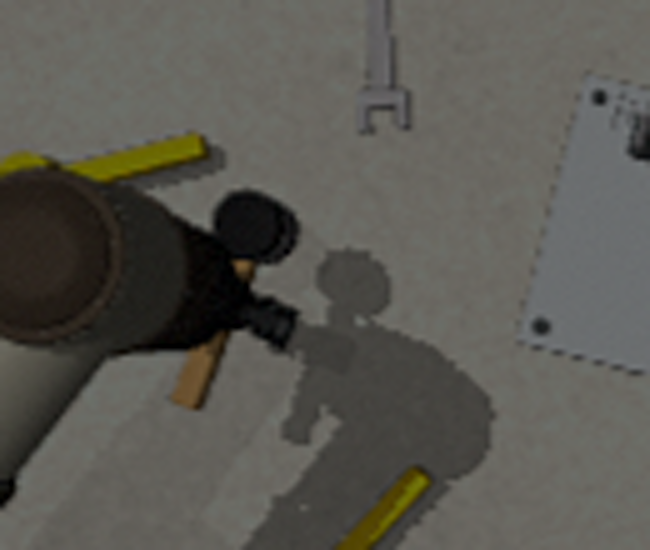

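Request:
{"method": "jog_arm", "body": {
  "increments": [
    [0.009,0.025,0,0],
    [0.023,0.065,0,0],
    [0.037,0.105,0,0],
    [0.051,0.145,0,0],
    [0.065,0.185,0,0],
    [0.079,0.225,0,0],
    [0.093,0.265,0,0],
    [0.107,0.305,0,0],
    [0.116,0.33,0,0],
    [0.119,0.34,0,0]
  ]
}}

```text
clock: 4.8
position: [471.7, 33.8, 145.6]
ee_rot: [0.986, -0.169, -0.002, 0.002]
contact_force: [-0.3, -0.3, -2.6]
gripper_width: 17.3
```

```bash
python3 - <<'E'
from h import *
S=read_state();p=S['position'];M=R.from_quat(S['ee_rot']).as_matrix();print(p.round(1),M[:,0].round(3),S['gripper_width'])
tgt=np.array([522,-132,0]); head=p+M@[52,0,0]; print('shift tool',(M.T@((tgt-head)*[1,1,0])).round(1))
E
```

```text
[471.7  33.8 145.6] [ 0.943 -0.334 -0.003] 17.272652542556195
shift tool [ 50.7 139.5   0.5]
```

Request:
{"method": "jog_arm", "body": {
  "increments": [
    [0.013,0.035,0,0],
    [0.028,0.075,0.0,0],
    [0.041,0.115,0.0,0],
    [0.0505,0.1395,0.02,0],
    [0.0505,0.1395,0.04,0],
    [0.0505,0.1395,0.04,0]
  ]
}}

```text
clock: 5.55
position: [471.1, -114.8, 104.1]
ee_rot: [0.986, -0.17, -0.005, 0.003]
contact_force: [-0.0, 0.5, -2.0]
gripper_width: 16.6
```

```bash
python3 - <<'E'
from h import *
t=grab('top','3');s=grab('side','3')
crop(t,205,130,345,260,5,'ct3');crop(s,200,130,330,270,5,'cs3')
S=read_state();p=S['position'];M=R.from_quat(S['ee_rot']).as_matrix();print(p.round(1),M[:,0].round(3),S['gripper_width'])
f=p+M@[52,0,27];print('face',f.round(1),'px',proj('side',f),proj('side',[522,-132,40]))
E
```

```text
[ 473.  -114.3  106.1] [ 0.943 -0.333 -0.003] 16.932462287703622
face [ 521.9 -131.8   78.9] px [[282.67030625 228.20310658]] [[282.32069977 236.10335312]]
```

View pics/cs3.png

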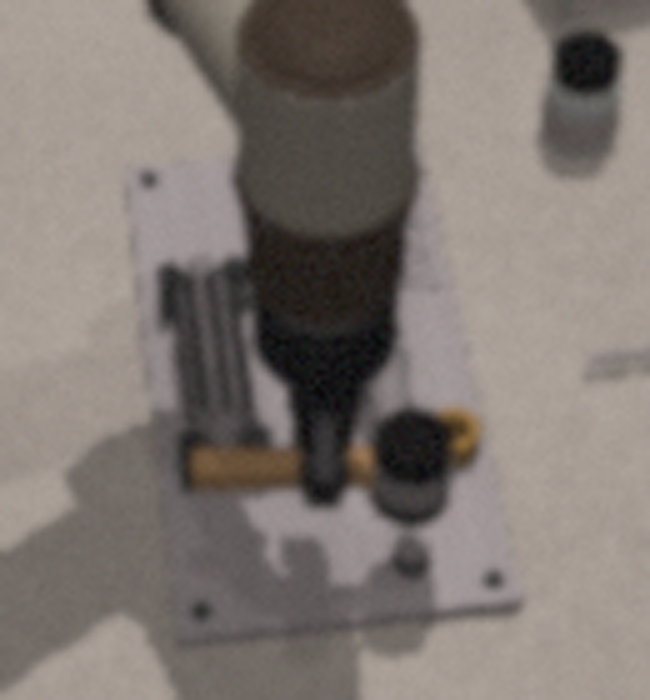

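View pics/ct3.png

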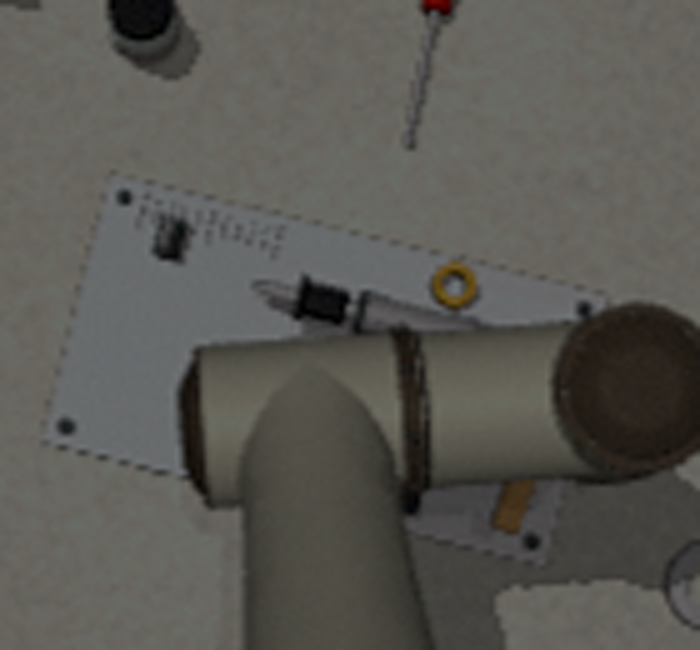

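```bash
python3 - <<'E'
from h import *
t=cv2.imread('pics/top0.png');s=cv2.imread('pics/side0.png')
th=-.2155;M=np.array([[np.cos(th),-np.sin(th)],[np.sin(th),np.cos(th)]]);o=np.array([551.5,3.8])
def w(x,y,z): return [*(M@[x,y]+o),z]
def draw(n,im,box,s,name):
    x0,y0,x1,y1=box; v=cv2.resize(im[y0:y1,x0:x1],None,fx=s,fy=s,interpolation=cv2.INTER_NEAREST)
    v=np.clip(v*1.4,0,255).astype('uint8')
    P=lambda pts:np.round((proj(n,pts)-[x0,y0]+.5)*s-.5).astype(int).reshape(-1,1,2)
    cv2.polylines(v,[P([w(x,y,12) for x,y in ((60,195),(60,-175),(-140,-175),(-140,195))])],True,(0,0,255))
    cv2.polylines(v,[P([w(x,y,0) for x,y in ((60,-175),(-140,-175))])],False,(255,0,255))
    a=np.linspace(0,6.28,24)
    for z,c in ((42,(0,255,0)),(30,(255,255,0))): cv2.polylines(v,[P([w(10*np.cos(k),-140+10*np.sin(k),z) for k in a])],True,c)
    cv2.polylines(v,[P([w(-13,-95,58),w(-13,0,58)])],False,(0,255,0));cv2.polylines(v,[P([w(13,-95,58),w(13,0,58)])],False,(0,255,0))
    cv2.imwrite(f'pics/{name}.png',v)
draw('side',s,(255,200,315,262),10,'ov_s1');draw('top',t,(265,175,335,250),10,'ov_t1')
E
```

```text
(no output)
```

View pics/ov_s1.png

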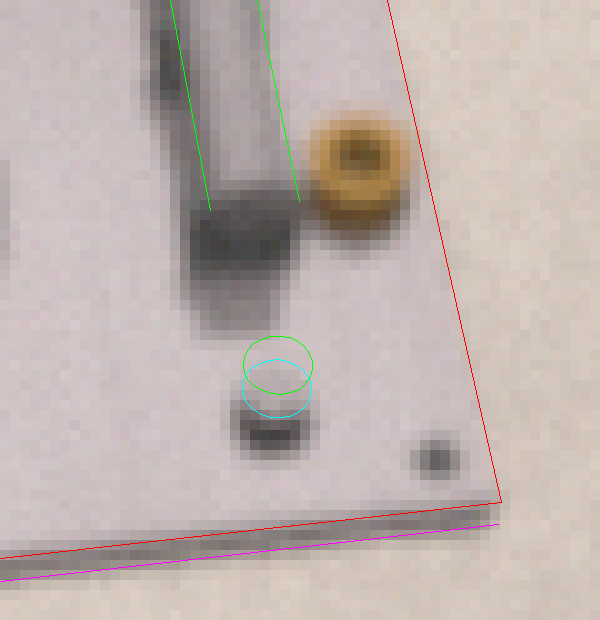

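View pics/ov_t1.png

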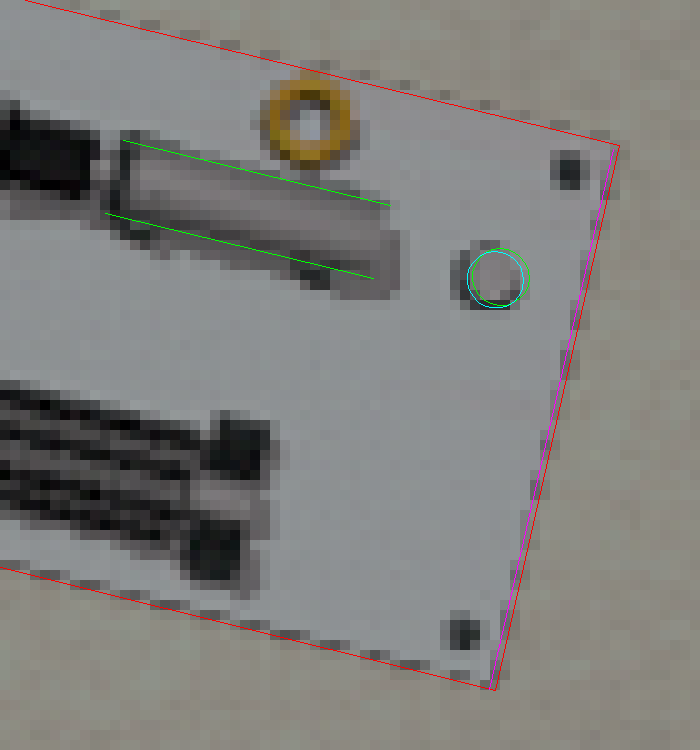

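The overlay matches plate, tube and peg in both views. The dark blob in the side view is the cap's rim and shadow. The head is over the peg; pressing down.

Request:
{"method": "jog_arm", "body": {
  "increments": [
    [0,0,0.015,0],
    [0,0,0.03,0],
    [0,0,0.036,0],
    [0,0,0.04,0],
    [0,0,0.043,0],
    [0,0,0.046,0],
    [0,0,0.046,0]
  ]
}}

```text
clock: 6.52
position: [472.7, -114.6, 60.0]
ee_rot: [0.986, -0.169, -0.002, 0.002]
contact_force: [0.5, 0.2, -2.7]
gripper_width: 17.0
```

```bash
python3 - <<'E'
from h import *
S=read_state();p=S['position'];M=R.from_quat(S['ee_rot']).as_matrix();print(p.round(1),S['contact_force'],S['wrist_torque'],S['gripper_width'])
s=grab('side','4');crop(s,230,180,320,265,7,'cs4')
E
```

```text
[ 472.7 -114.6   60. ] [ 0.5383274   0.1763792  -2.74170037] [0.07960511 0.05672249 0.02729407] 16.97027953872945
```

View pics/cs4.png

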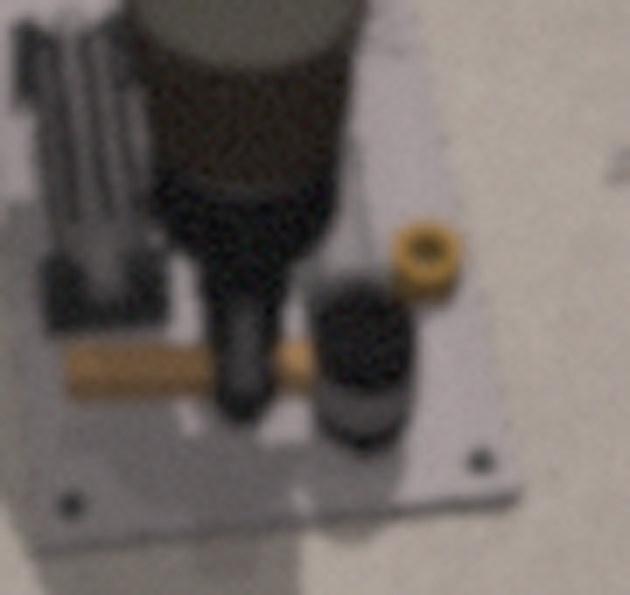

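Request:
{"method": "jog_arm", "body": {
  "increments": [
    [0,0,0.0015,0],
    [0,0,0.003,0]
  ]
}}

```text
clock: 6.82
position: [472.8, -114.6, 57.2]
ee_rot: [0.986, -0.169, -0.002, 0.002]
contact_force: [0.9, 0.1, -1.7]
gripper_width: 16.9
```

Request:
{"method": "jog_arm", "body": {
  "increments": [
    [0,0,0.002,0],
    [0,0,0.004,0]
  ]
}}

```text
clock: 7.08
position: [472.8, -114.6, 53.4]
ee_rot: [0.986, -0.169, -0.002, 0.002]
contact_force: [-2.4, 0.5, 1.9]
gripper_width: 17.1
```

Request:
{"method": "jog_arm", "body": {
  "increments": [
    [0,0,0.002,0],
    [0,0,0.004,0],
    [0,0,0.004,0]
  ]
}}

```text
clock: 7.45
position: [472.8, -114.6, 49.3]
ee_rot: [0.986, -0.169, -0.002, 0.002]
contact_force: [-1.4, 0.5, 1.3]
gripper_width: 17.0
```

```bash
python3 - <<'E'
from h import *
S=read_state();p=S['position'];print(p.round(1),S['contact_force'],S['wrist_torque'],S['gripper_width'])
s=grab('side','5');crop(s,230,180,320,265,7,'cs5')
E
```

```text
[ 472.8 -114.6   49.3] [-1.43959978  0.5449021   1.3280513 ] [ 0.22502917  0.38945964 -0.03149285] 17.038093391995424
```

View pics/cs5.png

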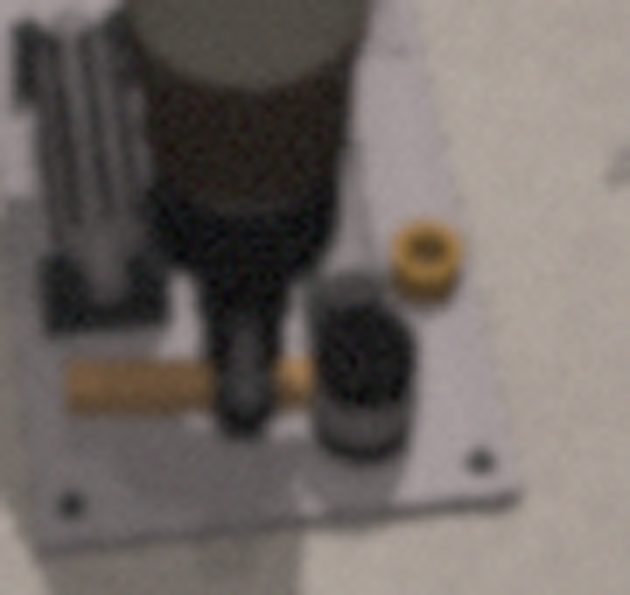

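```bash
python3 - <<'E'
from h import *
for k in '2345':
    im=cv2.imread(f'pics/side_{k}.png')
    hsv=cv2.cvtColor(im,cv2.COLOR_BGR2HSV)
    box={'2':(185,90,250,115)}.get(k,(232,205,278,245))
    x0,y0,x1,y1=box;b=hsv[y0:y1,x0:x1]
    w=((b[...,1]>70)&(b[...,0]<25)&(b[...,2]>50)).astype('uint8')
    ys,xs=np.where(w); 
    L=[(x+x0,round(float(ys[xs==x].mean()+y0),1),int((xs==x).sum())) for x in range(0,x1-x0,3) if (xs==x).sum()>2]
    print(k,len(xs),L)
print(proj('side',[472.8,-114.6,60]),proj('side',[472.8,-114.6,49.3]))
c=(521.7,-132)
for z in(58,49,40,33): print('head handle-level',z,proj('side',[*c,z]), 'top', proj('side',[*c,z+28]))
E
```

```text
2 249 [(194, 99.5, 6), (197, 99.5, 6), (200, 99.5, 6), (203, 99.5, 6), (206, 99.5, 6), (215, 98.5, 4), (218, 96.0, 13), (221, 94.5, 6), (233, 101.6, 8), (236, 104.0, 9), (239, 106.5, 8), (242, 107.5, 4)]
3 239 [(238, 222.5, 8), (241, 223.0, 9), (244, 223.5, 8), (247, 222.5, 8), (250, 222.5, 8), (253, 222.5, 8), (256, 223.0, 7), (259, 222.5, 8), (271, 222.5, 8), (274, 222.5, 8)]
4 208 [(241, 232.5, 8), (244, 232.5, 8), (247, 232.5, 8), (250, 232.5, 8), (253, 232.0, 7), (256, 232.5, 6), (259, 232.5, 8), (271, 232.0, 7), (274, 232.0, 7)]
5 189 [(241, 235.0, 7), (244, 235.0, 7), (247, 235.0, 7), (250, 234.5, 8), (253, 235.0, 7), (256, 235.0, 7), (259, 234.0, 7), (271, 234.0, 7), (274, 234.0, 7)]
[[264.15683768 232.21599412]] [[264.14685452 234.36083181]]
head handle-level 58 [[282.41861358 232.54389201]] top [[282.73008123 226.81792443]]
head handle-level 49 [[282.32052046 234.34721922]] top [[282.62891247 228.67779351]]
head handle-level 40 [[282.22338618 236.13291905]] top [[282.52874789 230.51920183]]
head handle-level 33 [[282.14849124 237.5097747 ]] top [[282.45152683 231.93882056]]
```

Request:
{"method": "jog_arm", "body": {
  "increments": [
    [0,0,0.003,0]
  ]
}}

```text
clock: 7.62
position: [472.8, -114.6, 46.4]
ee_rot: [0.986, -0.169, -0.002, 0.002]
contact_force: [-3.7, 0.4, 3.6]
gripper_width: 16.5
```

Request:
{"method": "jog_arm", "body": {
  "increments": [
    [0,0,0.003,0]
  ]
}}

```text
clock: 7.75
position: [472.4, -114.4, 44.3]
ee_rot: [0.986, -0.168, -0.002, 0.002]
contact_force: [-9.9, 7.1, 22.1]
gripper_width: 17.1
```

```bash
python3 - <<'E'
from h import *
S=read_state();p=S['position'];print(p.round(1),S['contact_force'],S['wrist_torque'],S['gripper_width'])
s=np.mean([grab('side',f'6{k}').astype(float) for k in range(3)],0).astype('uint8');crop(s,230,190,320,265,8,'cs6')
E
```

```text
[ 472.4 -114.4   44.3] [-9.89730713  7.13094947 22.14902347] [2.05000033 2.18360822 0.2142899 ] 17.097931399694417
```

View pics/cs6.png

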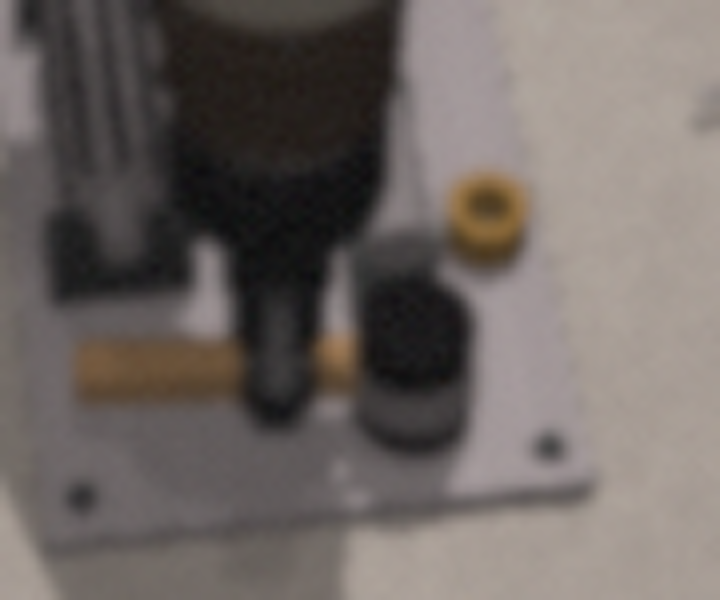

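```bash
python3 - <<'E'
from h import *
d=np.array([.943,-.333,0])
for k,tcp in (('3',[473,-114.3,106.1]),('4',[472.7,-114.6,60]),('5',[472.8,-114.6,49.3]),('60',[472.4,-114.4,44.3])):
    im=cv2.imread(f'pics/side_{k}.png');b=cv2.GaussianBlur(im,(0,0),.8)
    hsv=cv2.cvtColor(b,cv2.COLOR_BGR2HSV);x0,y0,x1,y1=232,205,278,245;h=hsv[y0:y1,x0:x1]
    w=(h[...,1]>60)&(h[...,0]<25)&(h[...,2]>50)
    wt=np.where(w,h[...,1].astype(float)-60,0)
    xs=np.r_[8:27,39:43]; cy=[(wt[:,x]*np.arange(y1-y0)).sum()/wt[:,x].sum()+y0 for x in xs]
    f=np.polyfit(xs+x0,cy,1)
    g=np.array(tcp)+[0,0,2]; a,e=proj('side',[g-60*d+[0,0,2],g+25*d+[0,0,2]])
    print(k,'meas slope',f[0].round(4),'at x=264',np.polyval(f,264).round(2),'| level pred slope',((e-a)[1]/(e-a)[0]).round(4),'y',(a+(e-a)*(264-a[0])/(e-a)[0])[1].round(2))
    # droop 0.1 slope
    for tl in(-.1,.1):
        e2=proj('side',[g+85*0*d-60*d+[0,0,2-(-60*tl)*-1*0-60*tl],g+25*d+[0,0,2+25*tl]]);q=e2[1]-e2[0];print('   tilt',tl,(q[1]/q[0]).round(4))
E
```

```text
3 meas slope -0.0163 at x=264 222.65 | level pred slope -0.0064 y 221.73
   tilt -0.1 0.0525
   tilt 0.1 -0.0653
4 meas slope -0.0266 at x=264 232.07 | level pred slope -0.0061 y 231.42
   tilt -0.1 0.0513
   tilt 0.1 -0.0635
5 meas slope -0.032 at x=264 234.25 | level pred slope -0.0061 y 233.56
   tilt -0.1 0.051
   tilt 0.1 -0.0631
60 meas slope -0.0325 at x=264 235.39 | level pred slope -0.006 y 234.54
   tilt -0.1 0.0509
   tilt 0.1 -0.0629
```

Force line of action points to the hob side rather than the peg, so something on the gripper may be touching the hob. I'll back off and look.

Request:
{"method": "jog_arm", "body": {
  "increments": [
    [0,0,-0.01,0],
    [0,0,-0.03,0],
    [0,0,-0.05,0],
    [0,0,-0.06,0],
    [0,0,-0.06,0]
  ]
}}

```text
clock: 8.52
position: [473.1, -114.1, 104.8]
ee_rot: [0.986, -0.168, -0.001, 0.002]
contact_force: [-0.3, -0.1, -2.9]
gripper_width: 17.2
```

```bash
python3 - <<'E'
from h import *
S=read_state();p=S['position'];print(p.round(1),S['contact_force'],S['wrist_torque'],S['gripper_width'])
s=np.mean([grab('side',f'7{k}').astype(float) for k in range(2)],0).astype('uint8');crop(s,230,170,320,265,8,'cs7')
for z in (12,20,30): print(z,proj('side',[512.7,-152,z]))
o=cv2.imread('pics/side0.png');crop(o,230,170,320,265,8,'cs7o')
E
```

```text
[ 473.1 -114.1  104.8] [-0.31742407 -0.11648979 -2.87706505] [ 0.05653641  0.13286971 -0.01631165] 17.177961966221858
12 [[281.5739822  247.94805732]]
20 [[281.65703947 246.42061097]]
30 [[281.76188094 244.49254713]]
```

View pics/cs7.png

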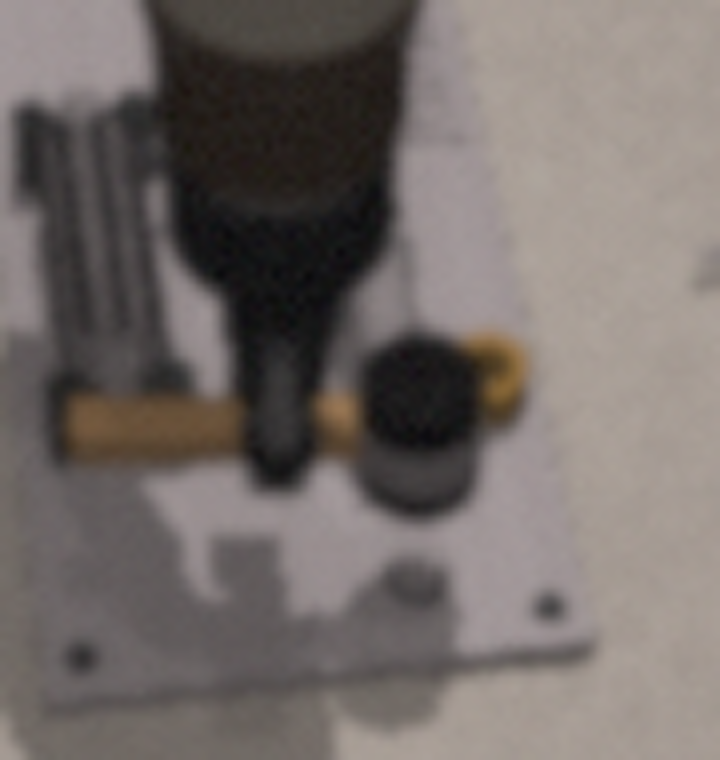

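View pics/cs7o.png

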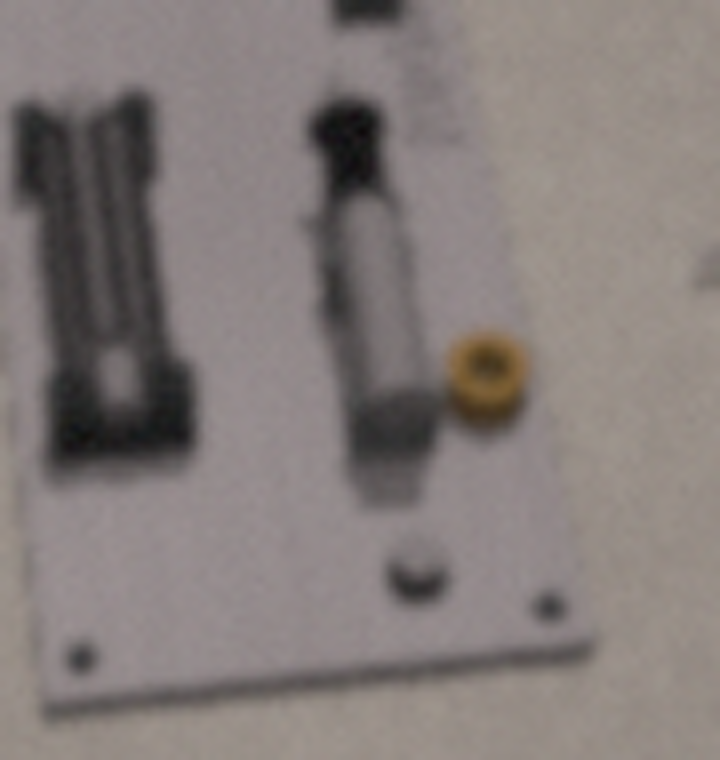

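Peg cap now looks lower. The measured contact heights (first contact with face at about 28–30 mm, hard stop at about 18 mm) fit 12 mm of travel. I'll move clear, still holding the mallet, and check the peg unshadowed.

Request:
{"method": "jog_arm", "body": {
  "increments": [
    [-0.009,-0.025,-0.03,0],
    [-0.023,-0.065,-0.04,0],
    [-0.037,-0.105,-0.04,0],
    [-0.051,-0.145,-0.04,0],
    [-0.065,-0.185,-0.04,0],
    [-0.079,-0.225,-0.04,0],
    [-0.093,-0.265,-0.04,0],
    [-0.107,-0.305,-0.04,0],
    [-0.116,-0.33,-0.04,0],
    [-0.119,-0.34,-0.04,0]
  ]
}}

```text
clock: 9.88
position: [472.6, 247.4, 141.2]
ee_rot: [0.986, -0.168, -0.003, 0.003]
contact_force: [-0.4, 1.0, -2.9]
gripper_width: 17.2
```

```bash
python3 - <<'E'
from h import *
S=read_state();p=S['position'];M=R.from_quat(S['ee_rot']).as_matrix();print(p.round(1),S['contact_force'],S['wrist_torque'])
print('to place',(M.T@([474,396,147]-p)).round(1))
a=[grab('side',f'8{k}').astype(float) for k in range(4)];s=np.mean(a,0).astype('uint8')
b=[grab('top',f'8{k}').astype(float) for k in range(2)];t=np.mean(b,0).astype('uint8')
o=cv2.imread('pics/side0.png');ot=cv2.imread('pics/top0.png')
z=lambda im,x0,y0,x1,y1:cv2.resize(im[y0:y1,x0:x1],None,fx=10,fy=10,interpolation=cv2.INTER_CUBIC)
cv2.imwrite('pics/cmp_s.png',np.hstack([z(o,262,215,300,262),z(s,262,215,300,262)]))
cv2.imwrite('pics/cmp_t.png',np.hstack([z(ot,295,185,330,215),z(t,295,185,330,215)]))
E
```

```text
[472.6 247.4 141.2] [-0.36609662  1.04189369 -2.86077731] [ 0.01730144  0.11286507 -0.03827469]
to place [ -47.9 -140.7   -6.6]
```

View pics/cmp_s.png

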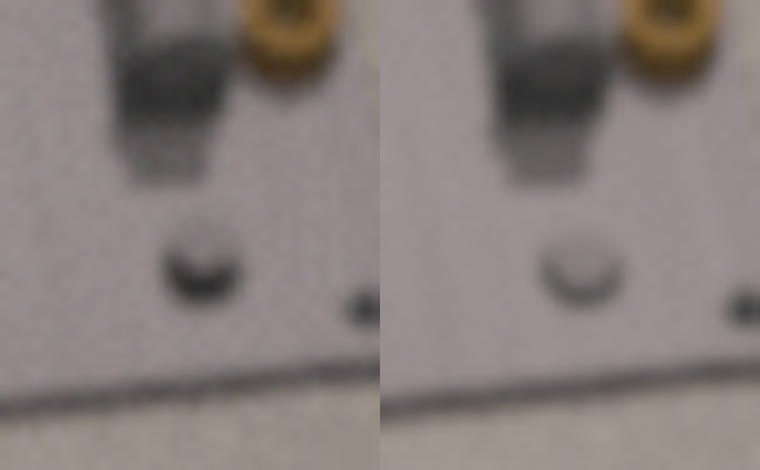

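View pics/cmp_t.png

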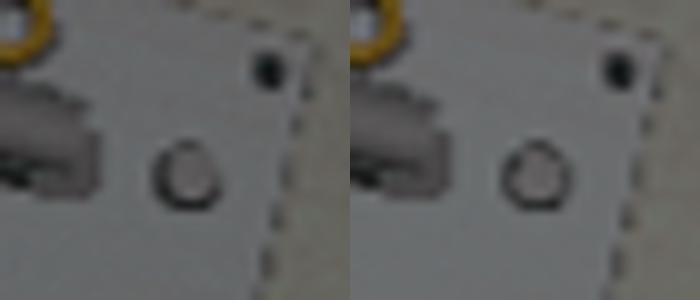

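Peg cap sits flush: side crop (580,275) shows only a thin rim, where before there was a deep one at (200,280). It's home. Now return the mallet.

Request:
{"method": "jog_arm", "body": {
  "increments": [
    [-0.012,-0.035,0,0],
    [-0.026,-0.075,0.01,0],
    [-0.04,-0.115,0.03,0],
    [-0.048,-0.14,0.06,0],
    [-0.048,-0.14,0.09,0],
    [-0.048,-0.14,0.105,0],
    [-0.048,-0.14,0.105,0]
  ]
}}

```text
clock: 11.05
position: [473.6, 391.4, 35.7]
ee_rot: [0.986, -0.169, -0.003, 0.004]
contact_force: [-0.1, 0.2, -1.9]
gripper_width: 17.1
```

```bash
python3 - <<'E'
from h import *
S=read_state();p=S['position'];print(p.round(1),S['contact_force'].round(1),S['wrist_torque'].round(2),R.from_quat(S['ee_rot']).as_matrix()[:,2].round(4))
E
```

```text
[473.6 391.4  35.7] [-0.1  0.2 -1.9] [ 0.04  0.07 -0.04] [-0.0078 -0.0065 -0.9999]
```

Request:
{"method": "jog_arm", "body": {
  "increments": [
    [0,0,0.004,0],
    [0,0,0.007,0],
    [0,0,0.009,0],
    [0,0,0.009,0]
  ]
}}

```text
clock: 11.55
position: [473.7, 391.5, 27.6]
ee_rot: [0.986, -0.169, -0.003, 0.004]
contact_force: [-1.3, -1.3, 1.3]
gripper_width: 16.9
```

Request:
{"method": "jog_arm", "body": {
  "increments": [
    [0,0,0.001,0],
    [0,0,0.001,0]
  ]
}}

```text
clock: 11.8
position: [473.7, 391.5, 27.5]
ee_rot: [0.986, -0.169, -0.003, 0.003]
contact_force: [-3.5, -1.0, 5.6]
gripper_width: 17.3
```

Request:
{"method": "jog_arm", "body": {
  "increments": [
    [0,0,0,0],
    [0,0,0,0],
    [0,0,0,0],
    [0,0,0,0],
    [0,0,0,0]
  ],
  "hand": 1
}}

```text
clock: 12.42
position: [473.7, 391.5, 27.3]
ee_rot: [0.986, -0.169, -0.003, 0.004]
contact_force: [-0.4, -0.1, 0.7]
gripper_width: 84.9
```

Request:
{"method": "jog_arm", "body": {
  "increments": [
    [0,0,-0.02,0],
    [0,0,-0.05,0],
    [0,0,-0.09,0],
    [0,0,-0.13,0],
    [0,0,-0.16,0],
    [0,0,-0.16,0]
  ]
}}

```text
clock: 13.18
position: [475.8, 393.6, 190.5]
ee_rot: [0.986, -0.169, -0.001, 0.001]
contact_force: [0.3, 0.4, -0.1]
gripper_width: 85.5
```

```bash
python3 - <<'E'
from h import *
t=grab('top','9');s=grab('side','9')
crop(t,110,150,240,260,5,'ct9');crop(s,150,50,280,160,5,'cs9')
S=read_state();p=S['position'];M=R.from_quat(S['ee_rot']).as_matrix();print(p.round(1),M[:,0].round(3),S['gripper_width'],S['joints'].round(2))
E
```

```text
[474.4 392.2 186.9] [ 0.943 -0.334 -0.005] 85.28269543194702 [ 0.95  0.42 -0.1  -0.   -1.06  0.28]
```

View pics/cs9.png

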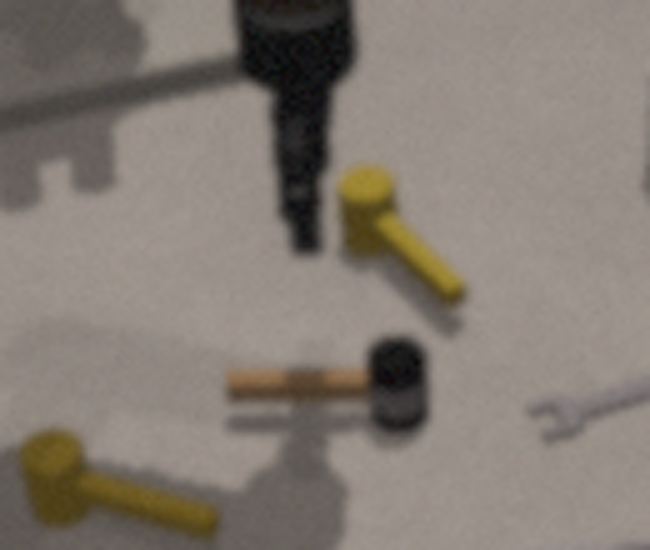

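View pics/ct9.png

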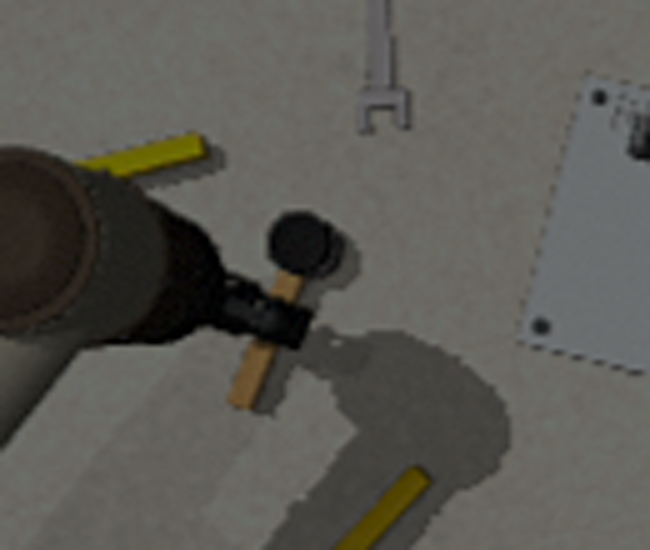

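```bash
cat > gf.py <<'E'
from h import *
th=-.2155;MG=np.array([[np.cos(th),-np.sin(th)],[np.sin(th),np.cos(th)]]);OG=np.array([551.5,3.8])
def w(x,y,z): return np.array([*(MG@[x,y]+OG),z])
def g(P): return MG.T@(np.array(P)[:2]-OG)
def prof(n,im,x,z,ys):
    # sample image along gauge-y line at gauge x,height z
    q=proj(n,[w(x,y,z) for y in ys]).astype(np.float32)
    return cv2.remap(im.astype(np.float32).mean(2),q[None,:,0],q[None,:,1],cv2.INTER_LINEAR)[0]
E
python3 - <<'E'
from gf import *
t=np.mean([cv2.imread(f'pics/top_8{k}.png').astype(float) for k in range(2)],0)
s=np.mean([cv2.imread(f'pics/side_8{k}.png').astype(float) for k in range(4)],0)
ys=np.arange(-4,90,2.)
print('knob top z68'); print(np.c_[ys,prof('top',t,0,68,ys).round(0)].astype(int).tolist())
print('tip line x0 z55',np.c_[ys[30:],prof('top',t,0,55,ys[30:]),prof('top',t,2,55,ys[30:])].astype(int).tolist())
ym=np.arange(110,170,2.)
for x in (0,14,20,28,34): print('top z63 x',x,prof('top',t,x,63,ym).astype(int).tolist())
for x in (14,20,28,34): print('side z63 x',x,prof('side',s,x,63,ym).astype(int).tolist())
def draw(n,im,box,sc,name,m):
    x0,y0,x1,y1=box; v=cv2.resize(im[y0:y1,x0:x1],None,fx=sc,fy=sc,interpolation=cv2.INTER_CUBIC)
    v=np.clip(v*(1.6 if n=='top' else 1.2),0,255).astype('uint8')
    P=lambda pts:np.round((proj(n,pts)-[x0,y0]+.5)*sc-.5).astype(int).reshape(-1,1,2)
    cv2.polylines(v,[P([w(11,m,63),w(37,m,63),w(37,m,16),w(11,m,16)])],True,(0,255,0))
    cv2.polylines(v,[P([w(0,23,55),w(0,76,55)])],False,(0,0,255))
    cv2.imwrite(f'pics/{name}.png',v)
draw('top',t,(225,160,280,205),12,'mk_t',140);draw('side',s,(258,150,302,210),10,'mk_s',140)
E
```

```text
knob top z68
[[-4, 44], [-2, 38], [0, 51], [2, 69], [4, 89], [6, 83], [8, 70], [10, 30], [12, 9], [14, 13], [16, 15], [18, 15], [20, 16], [22, 16], [24, 15], [26, 15], [28, 16], [30, 17], [32, 18], [34, 15], [36, 12], [38, 11], [40, 20], [42, 50], [44, 72], [46, 90], [48, 92], [50, 91], [52, 93], [54, 96], [56, 97], [58, 93], [60, 91], [62, 89], [64, 88], [66, 89], [68, 90], [70, 87], [72, 83], [74, 86], [76, 96], [78, 108], [80, 109], [82, 108], [84, 108], [86, 108], [88, 108]]
tip line x0 z55 [[56, 85, 95], [58, 85, 92], [60, 85, 91], [62, 83, 91], [64, 80, 90], [66, 80, 91], [68, 82, 92], [70, 86, 87], [72, 88, 82], [74, 89, 85], [76, 95, 92], [78, 107, 104], [80, 109, 109], [82, 109, 108], [84, 108, 107], [86, 108, 107], [88, 108, 108]]
top z63 x 0 [108, 108, 108, 108, 108, 108, 108, 107, 106, 106, 106, 106, 106, 108, 107, 106, 106, 107, 109, 109, 109, 108, 108, 108, 108, 108, 108, 108, 108, 108]
top z63 x 14 [108, 108, 108, 109, 109, 108, 101, 87, 68, 51, 32, 18, 20, 26, 39, 50, 61, 60, 56, 80, 100, 107, 110, 109, 109, 108, 109, 109, 108, 108]
top z63 x 20 [105, 103, 106, 110, 1
[... 304 characters left out ...]
, 106, 92, 79, 66, 64, 74, 76, 68, 73, 81, 77, 77, 85, 90, 96, 98, 95, 87, 83, 100, 110, 108]
side z63 x 14 [62, 62, 62, 63, 64, 65, 67, 67, 68, 69, 69, 73, 79, 87, 99, 110, 122, 132, 137, 142, 145, 146, 147, 147, 147, 147, 147, 148, 148, 148]
side z63 x 20 [62, 63, 63, 63, 63, 63, 63, 63, 62, 63, 64, 69, 73, 82, 93, 105, 116, 126, 133, 141, 143, 145, 147, 147, 148, 147, 147, 148, 149, 149]
side z63 x 28 [77, 75, 73, 70, 69, 68, 66, 65, 65, 64, 65, 67, 72, 81, 92, 104, 116, 124, 131, 136, 140, 144, 145, 147, 147, 148, 148, 147, 147, 148]
side z63 x 34 [115, 115, 113, 112, 110, 107, 103, 99, 90, 81, 74, 69, 72, 79, 90, 103, 115, 124, 133, 137, 141, 144, 146, 147, 148, 148, 147, 147, 148, 148]
```

View pics/mk_t.png

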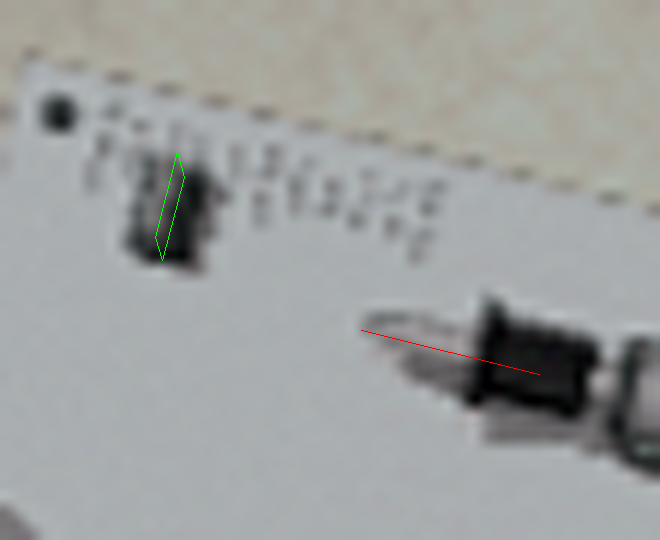

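View pics/mk_s.png

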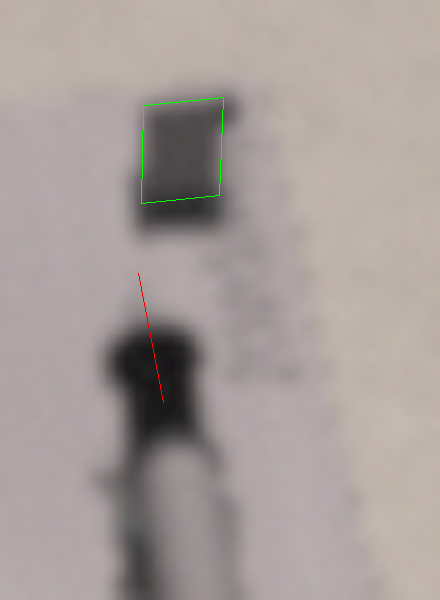

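```bash
python3 - <<'E'
from gf import *
s=np.mean([cv2.imread(f'pics/side_8{k}.png').astype(float) for k in range(4)],0)
ys=np.arange(30,70,2.)
for x in(-6,0,6): print('side z70',x,prof('side',s,x,70,ys).astype(int).tolist())
# plate back edge z=12 expected 195 ; front top edge -175
ye=np.arange(180,212,2.)
for x in(-100,-60,-20): print('plate back',prof('side',s,x,12,ye).astype(int).tolist())
S=read_state();p=S['position'];M=R.from_quat(S['ee_rot']).as_matrix()
T=w(0,25.5,90);print('target world',T.round(1),'tool delta',(M.T@(T-p)).round(1))
E
```

```text
side z70 -6 [22, 25, 29, 41, 54, 70, 86, 99, 111, 118, 123, 128, 132, 135, 138, 139, 140, 140, 142, 143]
side z70 0 [22, 23, 28, 39, 52, 68, 85, 100, 113, 121, 129, 131, 134, 135, 136, 138, 140, 141, 141, 140]
side z70 6 [33, 36, 44, 55, 70, 87, 103, 117, 127, 133, 138, 141, 142, 142, 142, 142, 142, 142, 143, 142]
plate back [98, 98, 98, 99, 101, 103, 108, 113, 119, 125, 130, 133, 136, 136, 137, 137]
plate back [144, 144, 144, 144, 145, 145, 145, 146, 147, 147, 147, 148, 148, 148, 147, 147]
plate back [145, 145, 145, 145, 145, 146, 146, 147, 148, 148, 148, 149, 149, 149, 149, 149]
target world [557.   28.7  90. ] tool delta [199.7 314.2  98.5]
```

Request:
{"method": "jog_arm", "body": {
  "increments": [
    [0.02,0.0314,0,9],
    [0.04,0.0628,0,18],
    [0.062,0.098,0,27],
    [0.084,0.132,0,36],
    [0.106,0.167,0,45],
    [0.128,0.202,0,54],
    [0.15,0.236,0.01,63],
    [0.172,0.271,0.02,72],
    [0.19,0.299,0.03,80],
    [0.2,0.314,0.04,82.8]
  ]
}}

```text
clock: 14.52
position: [557.1, 27.5, 146.6]
ee_rot: [-0.626, 0.78, 0.001, -0.006]
contact_force: [0.4, 0.5, 0.0]
gripper_width: 85.5
```

Request:
{"method": "jog_arm", "body": {
  "increments": [
    [0,0,0,0]
  ]
}}

```text
clock: 14.65
position: [556.3, 26.6, 144.7]
ee_rot: [-0.626, 0.78, 0.001, -0.008]
contact_force: [0.1, 1.0, -0.2]
gripper_width: 85.5
```

```bash
python3 - <<'E'
from gf import *
S=read_state();p=S['position'];M=R.from_quat(S['ee_rot']).as_matrix()
print(p.round(1),'gauge',g(p).round(1),'toolx yaw',np.arctan2(M[1,0],M[0,0]).round(4),'want',round(th-np.pi/2,4),M[:,2].round(4))
T=w(0,25.5,90);print('tool delta',(M.T@(T-p)).round(1))
t=grab('top','10');s=grab('side','10');crop(t,205,130,345,240,5,'ct10');crop(s,210,90,330,250,4,'cs10')
E
```

```text
[556.3  26.6 144.7] gauge [-0.1 23.3] toolx yaw -1.789 want -1.7863 [-0.0139 -0.0076 -0.9999]
tool delta [-2.8 -0.8 54.7]
```

View pics/ct10.png

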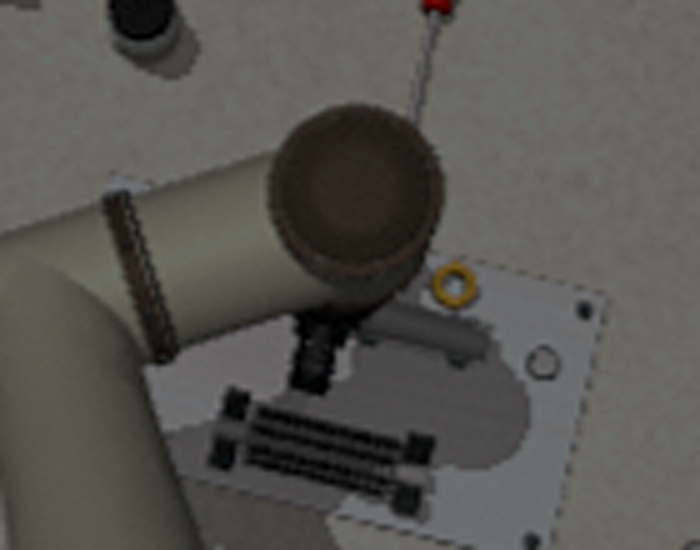

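View pics/cs10.png

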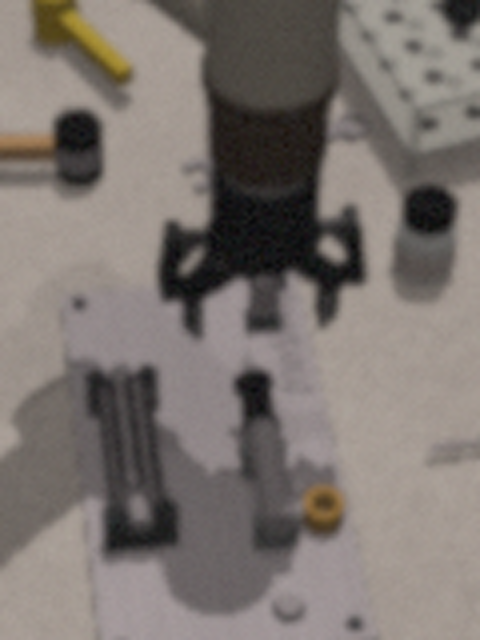

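```bash
python3 - <<'E'
from gf import *
t=np.mean([cv2.imread(f'pics/{k}.png').astype(float) for k in ('top0','top_1','top_2','top_3','top_80','top_81','top_9')],0)
s=np.mean([cv2.imread(f'pics/{k}.png').astype(float) for k in ('side0','side_1','side_2','side_80','side_81','side_82','side_83','side_9')],0)
# rectify planes: gauge (x,y) plane at z
def rect(n,im,z,X,Y,sc):
    xs=np.arange(X[0],X[1],1/sc);ys=np.arange(Y[0],Y[1],1/sc)
    P=np.array([w(x,y,z) for x in xs[::-1] for y in ys]); q=proj(n,P).astype(np.float32).reshape(len(xs),len(ys),2)
    r=cv2.remap(im.astype(np.float32),q[...,0],q[...,1],cv2.INTER_CUBIC)
    r=np.clip(r*(1.8 if n=='top' else 1.2),0,255).astype('uint8')
    for y in range(int(Y[0]),int(Y[1]),10):
        c=int((y-Y[0])*sc); cv2.line(r,(c,0),(c,6 if y%50 else 14),(0,0,255),1); 
        if y%20==0: cv2.putText(r,str(y),(c+1,22),0,.4,(0,0,255),1)
    return r
a=rect('top',t,63,(-20,60),(60,170),6);b=rect('side',s,63,(-20,60),(60,170),6)
cv2.imwrite('pics/rect_t.png',a);cv2.imwrite('pics/rect_s.png',b)
E
```

```text
(no output)
```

View pics/rect_t.png

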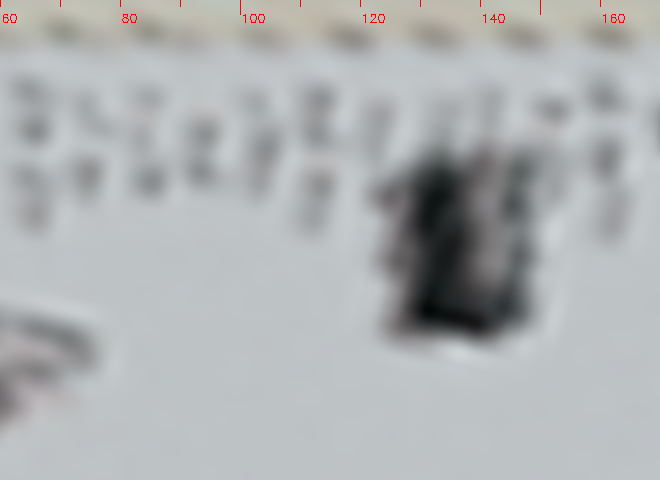

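View pics/rect_s.png

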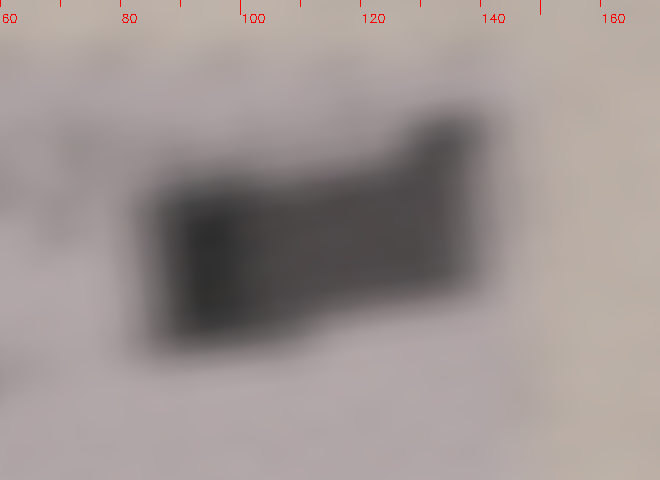

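Rectified top view: the tip is near gauge y 77 and the blade's light strip near 139.7, so pull is about 63 mm (side view relative: 63.5). Descend and grip the knob.

Request:
{"method": "jog_arm", "body": {
  "increments": [
    [-0.002,-0.001,0.02,0.2],
    [-0.002,-0.001,0.045,0.2],
    [-0.002,-0.001,0.07,0.2],
    [-0.002,-0.001,0.085,0.2],
    [-0.002,-0.001,0.091,0.2],
    [-0.002,-0.001,0.091,0.2]
  ]
}}

```text
clock: 15.5
position: [557.4, 29.3, 55.0]
ee_rot: [-0.626, 0.78, 0.001, -0.007]
contact_force: [-1.5, 0.2, 0.4]
gripper_width: 85.4
```

Request:
{"method": "jog_arm", "body": {
  "increments": [
    [0,0,0,0],
    [0,0,0,0],
    [0,0,0,0],
    [0,0,0,0],
    [0,0,0,0],
    [0,0,0,0]
  ],
  "hand": -1
}}

```text
clock: 16.25
position: [556.8, 29.4, 55.6]
ee_rot: [-0.626, 0.78, 0.001, -0.007]
contact_force: [-4.7, 2.1, 5.4]
gripper_width: 21.2
```

```bash
python3 - <<'E'
from gf import *
S=read_state();p=S['position'];M=R.from_quat(S['ee_rot']).as_matrix()
print(p.round(1),'gauge',g(p).round(1),S['gripper_width'],S['contact_force'].round(1))
s=grab('side','11');crop(s,230,120,320,250,5,'cs11');t=grab('top','11');crop(t,205,130,345,240,5,'ct11')
p=read_state()['position'];print(p.round(1),g(p).round(1))
E
```

```text
[556.8  29.4  55.6] gauge [-0.3 26.1] 21.21289481096642 [-4.7  2.1  5.4]
[556.8  29.4  55.6] [-0.3 26.1]
```

View pics/cs11.png

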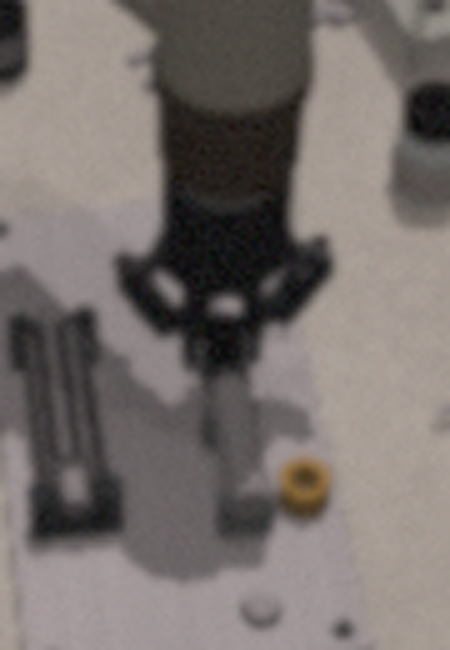

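View pics/ct11.png

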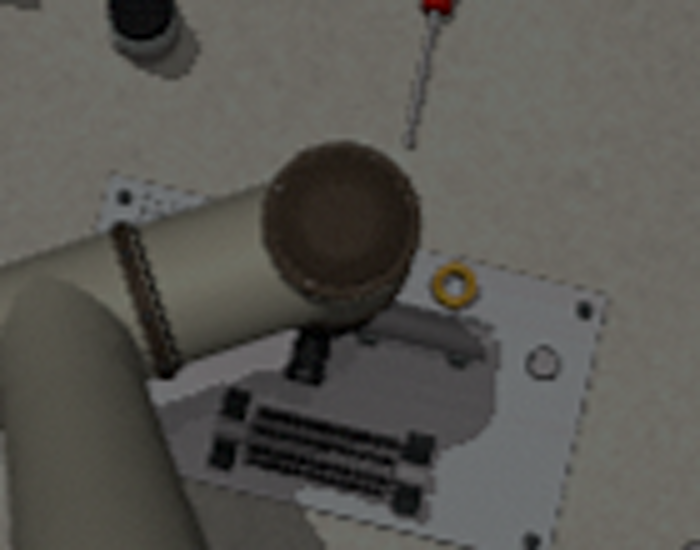

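Request:
{"method": "jog_arm", "body": {
  "increments": [
    [-0.008,0,0,0],
    [-0.018,0,0,0],
    [-0.028,0,0,0],
    [-0.038,0,0,0],
    [-0.048,0,0,0],
    [-0.056,0,0,0],
    [-0.061,0,0,0],
    [-0.063,0,0,0],
    [-0.063,0,0,0]
  ]
}}

```text
clock: 17.48
position: [569.8, 88.9, 55.5]
ee_rot: [-0.626, 0.78, 0.001, -0.009]
contact_force: [-1.7, -8.5, 5.8]
gripper_width: 20.5
```

```bash
python3 - <<'E'
from gf import *
S=read_state();p=S['position']
print(p.round(1),'gauge',g(p).round(1),S['gripper_width'],S['contact_force'].round(1))
s=np.mean([grab('side',f'12{k}').astype(float) for k in range(3)],0).astype('uint8');crop(s,230,110,320,230,6,'cs12');t=grab('top','12');crop(t,205,130,345,240,5,'ct12')
E
```

```text
[569.8  88.9  55.5] gauge [-0.3 87. ] 20.47981279401074 [-1.7 -8.5  5.8]
```

View pics/cs12.png

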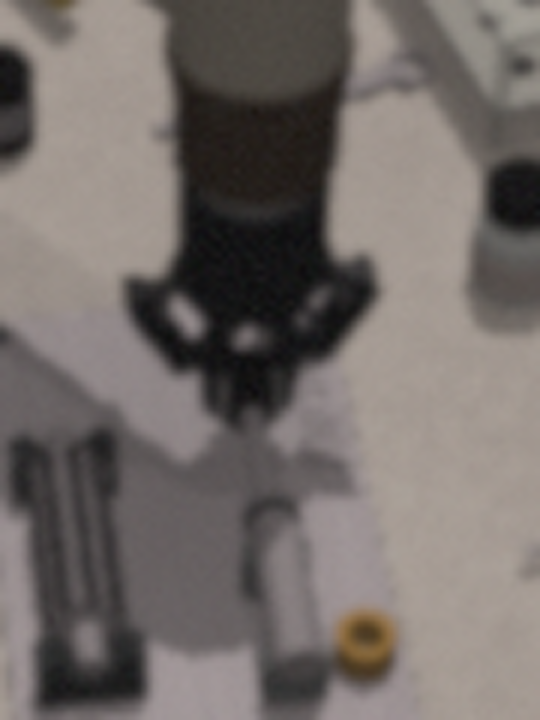

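View pics/ct12.png

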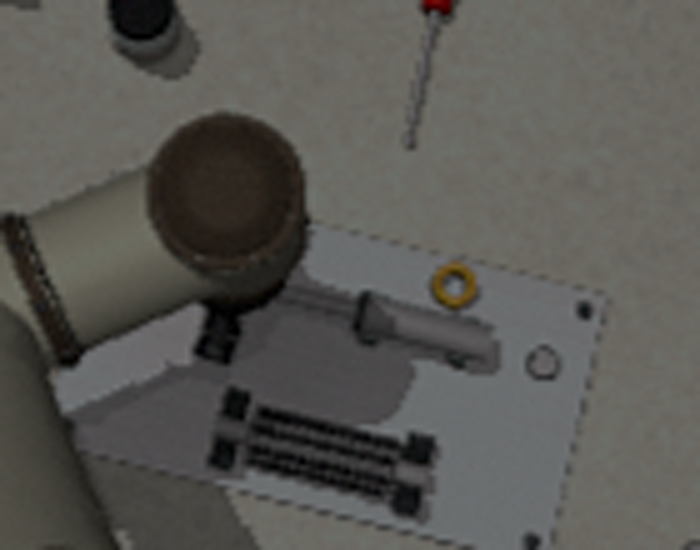

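```bash
python3 - <<'E'
from gf import *
s=np.mean([cv2.imread(f'pics/side_12{k}.png').astype(float) for k in range(3)],0)
k=85.3
x0,y0,x1,y1=245,150,295,195;sc=14
v=cv2.resize(s[y0:y1,x0:x1],None,fx=sc,fy=sc,interpolation=cv2.INTER_CUBIC);v=np.clip(v*1.6,0,255).astype('uint8')
P=lambda pts:np.round((proj('side',pts)-[x0,y0]+.5)*sc-.5).astype(int).reshape(-1,1,2)
cv2.polylines(v,[P([w(-11,k-15,42),w(11,k-15,42),w(11,k-15,68),w(-11,k-15,68)])],True,(0,255,0),1)
m=139.7
cv2.polylines(v,[P([w(11,m,63),w(37,m,63),w(37,m,12),w(11,m,12)])],True,(0,0,255),1)
cv2.imwrite('pics/ov12.png',v)
E
```

```text
(no output)
```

View pics/ov12.png

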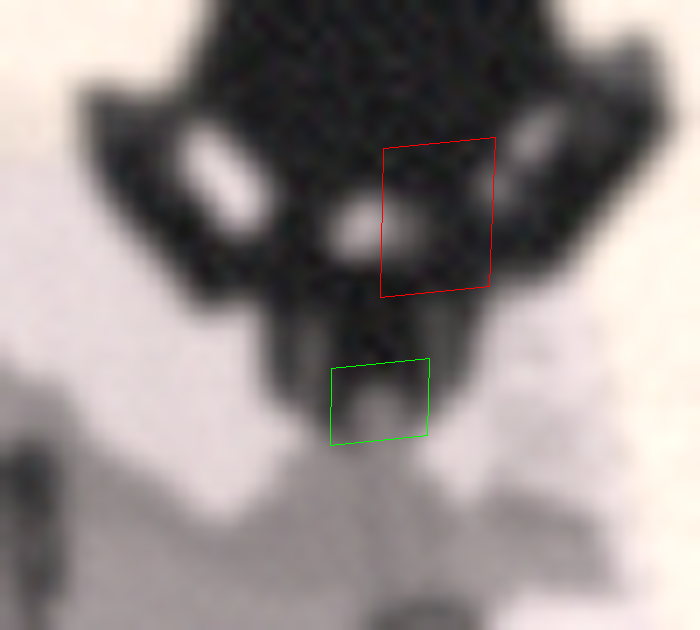

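Request:
{"method": "jog_arm", "body": {
  "increments": [
    [-0.002,0,0,0],
    [-0.004,0,0,0],
    [-0.004,0,0,0]
  ]
}}

```text
clock: 18.05
position: [570.1, 90.6, 55.6]
ee_rot: [-0.626, 0.78, 0.0, -0.01]
contact_force: [-1.4, -7.6, 3.2]
gripper_width: 20.9
```

```bash
python3 - <<'E'
from gf import *
S=read_state();p=S['position']
print(p.round(1),'gauge',g(p).round(1),S['gripper_width'],S['contact_force'].round(1),abs(S['joint_vel']).max())
E
```

```text
[570.1  90.6  55.6] gauge [-0.4 88.8] 20.942111881183646 [-1.4 -7.6  3.2] 0.0012542516093043857
```

```bash
python3 - <<'E'
from gf import *
a=[grab('side',f'13{k}').astype(float) for k in range(7)];s=np.mean(a,0).astype('uint8')
t=grab('top','13')
S=read_state();p=S['position'];print(S['clock'],p.round(1),'gauge',g(p).round(1),S['gripper_width'],S['contact_force'].round(1))
z=cv2.resize(s,(768,576));cv2.imwrite('pics/full13.png',z)
E
```

```text
18.45 [570.1  90.6  55.6] gauge [-0.3 88.7] 21.36495003772377 [-1.6 -7.8  2.9]
```

View pics/full13.png

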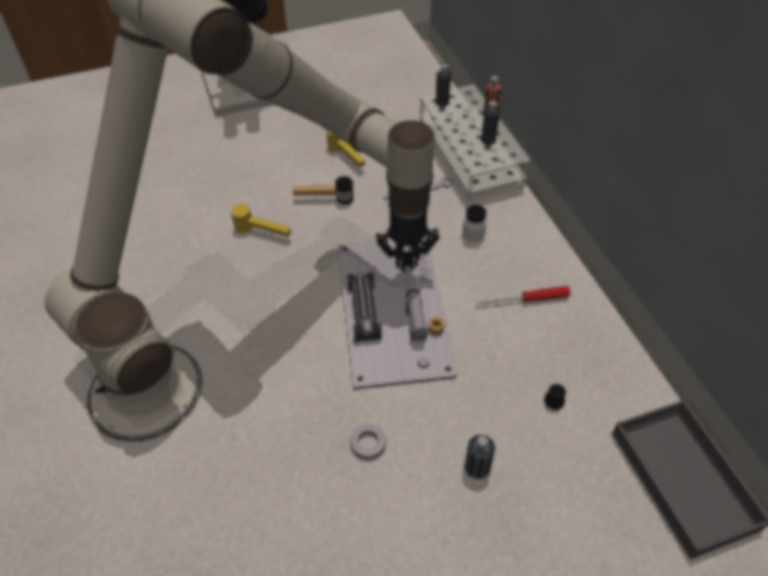

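The side view shows the mallet upright at (340,188), the peg flush at (423,362), the bystanders unmoved and the knob held out at (405,262). The arm is still, so I'm handing in.

```bash
python3 - <<'E'
from bench import *
print(job_done())
E
```

```text
the job is handed in; nothing more can be done
None
```

I drove the peg home with the mallet's head, stood the mallet back upright, and pulled the rod out about 62.7 mm. The job was handed in with the gripper still holding the rod there, but I could not see the pointer next to the mark at the end.

**Last checks**
- **Peg:** the cap showed only a thin rim in an unshadowed side view, which fits fully home. The press reached 22 N against a hard stop.
- **Mallet:** it was standing level and let go at about its original place.
- **Rod:** the arm was still, with a pull of about 8 N on the tool, as the spring should give at that extension.
- **Bystanders:** none looked moved.

**Open or in disagreement**
- **Pointer at the mark:** the arm hid both from the cameras. The position rests on views taken before the pull, which put the gap at about 62.5 mm (top) and 63.5 mm (side), plus the measured tool travel. I estimate an error of about 2 mm, against the 4 mm allowed.
- **Peg height:** contact and images put the cap top at about 30 mm before and about 18 mm when home, not the stated 42 and 30 mm. The 12 mm travel does agree.
- **Hard-stop force:** its line of action seemed to point towards the hob rather than the peg. It stayed below 40 N and I saw no sign of anything being hit.

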